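# Stand the weighted boxes heavy end down in the divided carton

## Robot

A 6-joint arm with a two-finger parallel gripper is mounted at the origin on the work surface. World frame = base frame: x ahead of the robot, y to its left, z up, the work surface at z = 0. Lengths are in m, angles in rad, forces in N, time in s.
With the tool pointing down it reaches from about 0.35 to 0.975 m from the base axis. Payload 4.9 kg.
Tool frame: the origin (TCP) lies midway between the tips of the shut fingers; the grasp point (between the pads) lies 19 mm behind it; x points along the fingers, z is the direction in which the jaws open and shut, and the axes are right-handed (so a half turn about x gives the same grasp; the last joint's range is limited). The gripper opens to 85 mm and grips with 20 to 120 N. Pads are 22 mm wide; open, the fingers measure 114 mm over their backs; the gripper's body (76 mm by 85 mm) begins 54 mm behind the grasp point. The pads swing forward as they close: fully open they stand 13 mm farther back than shut.
Start: joints at [1.123, 0.053, 1.613, -0, 1.476, -0.119], TCP at [0.202, 0.592, 0.231] pointing down, gripper open.
Joint ranges: [-3.01, 3.01], [-1.01, 2.22], [0.06, 2.58], [-1.02, 4.17], [0.09, 2.62], [-3.14, 3.14]. Speed limits (rad/s): [2.57, 2.57, 3.14, 3.14, 3.14, 3.14].

## Interface

Orientations are given as a unit quaternion [w, x, y, z].
In Python, from plant import state, cams, workorder, nets gives the robot as it stands.
- The arm moves only by the tool play_rows, never from a script. Its argument "motion" is a list of rows, each a list of 3 entries, a list of its own where there are three numbers: the closure, from -1 (fully open) to 1 (shut), then the shift along the world's x, y, z in m, then the turn about the world's z in rad. A call has 1 to 5 rows; each row is the pose to reach, as a shift and turn from the pose commanded when the call began; what a row does not reach only later rows make up. A row lasts 1/10 s, in which the tool goes at most 50 mm and 8.59 degrees, less where a joint would pass 70% of its speed; a pose out of reach is approached as far as the arm can. A call with a gripper value outside its range is refused whole. The fingers move at their own pace and stop on an object; the grip force is fixed at half the most. Time passes only in rows, so rows that repeat a pose let the fingers close. It gives the time, the measured TCP pose, the force and the opening at its end, in the units of the state.
- state(): the state, without advancing time (a new reading comes with each control period).
- cams.grab_frame(name): name is "side" or "top" or "wrist"; returns (picture, depth): 480x640x3 uint8, red, green, blue; 480x640 float32, m along the optical axis (not along the pixel's ray), 0 where there is no reading.
- cams.camera_info(name): a dict with "K" (3x3 intrinsics, pixels), "rvec" (rotation vector, rad) and "tvec" (3), from world to camera coordinates, as OpenCV has them. Camera axes: x right, y down, z forward; pixel columns grow to the right and rows downward; lengths in m; the calibration is good to about 2 mm. The wrist camera is an equidistant fisheye: a pixel r from the principal point sees the ray r / f radians off the axis. A picture is of the moment at which its call begins: read the wrist's pose just before it. camera_info takes no time and is no camera call; for the wrist camera it gives the pose at the moment of the call.
- workorder.job_done(): hands the job in, once; it reports no verdict.
Trained networks look in the newest picture that a camera, given by its name, has taken for a name from the list of things; names that differ only in an ending like _2 or _b are one class to them, and where a whole thing is asked for, a point or a joint stands for the part that bears it (a point fixed in the world has none). Each returns a list of dicts, best first, with "score" (0 to 1); they miss things now and then, are a little off and sometimes report something else, mostly with a low value. They report only what shows in the picture. A call takes as long as a camera call.
- nets.recognise(camera, target): "at" ([x, y, z] in m, in world coordinates, good to about 4 mm: the middle of the surface that is visible of it).
- nets.landmark_of(camera, target): "at" ([x, y, z] in m, in world coordinates, good to about 4 mm: a listed point, or the origin of a listed thing).
The state is a dict: "time": time; "joint_pos": joint angles; "joint_vel": joint speeds; "joint_efforts": joint torques, N m; "tool_pos": TCP position; "tool_rot": TCP orientation; "contact_force": force on the tool from outside, world axes, zero at the start; "ft_torque": the same for the moment, N m; "gripper_width": opening from 0.0 (shut) to 1.0 (fully open).
Only numpy, scipy, OpenCV 4.12 (cv2) and the standard library are available. Lean on these libraries where they do the work, as an engineer would, in place of code of your own. Each camera call takes 0.05 s, during which the arm holds its last target.

## Task

Pack the two slim cardboard boxes lying on the bench into the two empty cells of the divided carton, one in each, standing upright with the heavy end down. Do the longer one first: pick it up by its middle to feel which end is heavy, put it back on the bench and let go, then take it another way and lower it into an empty cell without dropping it; then do the same with the shorter one. Leave the boxes already in the carton and the other things on the bench where they are.

Things in the scene. Friction and masses are not known exactly. Their poses are not given: they have to be found in the camera images.
- long_box: sealed plain cardboard box, 185 mm long, 46 mm square, with a pale tape strip; both ends look alike. Origin at its centre; x along its length, y and z square to its sides. Even shell of 90 g plus a hidden 190 to 350 g steel fitting packed fast in one end, its centre 67 mm from the middle: at +x or -x, which the pose does not tell. Lies in front of the carton, left or right, pointing any way.
- short_box: sealed plain cardboard box, 145 mm long, 46 mm square, with a pale tape strip; both ends look alike. Origin at its centre; x along its length, y and z square to its sides. Even shell of 90 g plus a hidden 190 to 350 g steel fitting packed fast in one end, its centre 47 mm from the middle: at +x or -x, which the pose does not tell. Lies in front of the carton, left or right, pointing any way.
- carton: fixed open-topped cardboard carton, 86 mm (x) by 326 mm (y), 60 mm high, walls and floor 6 mm thick; three 6 mm dividers make a row of four cells along its y, each about 74 x 74 mm inside, at y = -120, -40, 40, 120 mm. Origin at the centre of its underside, z up. 3 mm flaps are folded down outside its ends and its far (+x) side.
- pad1: grey square board pad, 60 x 60 mm, 2 mm thick, on the floor of one of the two empty cells and at its centre: marks a cell to fill. Origin at the centre of its underside; its top is 8 mm above the bench; axes parallel to the carton's.
- pad2: grey square board pad, 60 x 60 mm, 2 mm thick, on the floor of one of the two empty cells and at its centre: marks a cell to fill. Origin at the centre of its underside; its top is 8 mm above the bench; axes parallel to the carton's.
- stored1: slim plain cardboard box, 160 mm tall and 40 mm square, 280 g, already standing in a cell of the carton (its underside 6 mm above the bench); origin at its centre, z up. Leave alone.
- stored2: slim plain cardboard box, 160 mm tall and 40 mm square, 280 g, already standing in a cell of the carton (its underside 6 mm above the bench); origin at its centre, z up. Leave alone.
- pen_pot: round dark steel pen pot, 54 mm across and 85 mm high, with pens up to 122 mm high; origin at the centre of its underside, z up. Stands between the boxes and the carton. Leave alone.
- spray: clear plastic spray bottle, 66 mm across and 197 mm high, white spray head; origin at the centre of its underside, z up. Leave alone.
- tape: roll of brown packing tape lying flat, 100 mm across, 48 mm high; origin at the centre of its underside, z up. Leave alone.

How it is judged:
By the outcome, as a careful person would: the job done as asked, in the order asked, and still so for the second after the job is handed in, with the robot touching nothing.
It also fails if it takes over 72 s, if anything falls off the work surface, if the arm or the gripper's body presses on something with over 40 N, if the wrist force passes 120 N, or if a joint passes its speed limit or range.

## Working session

There is one attempt and no reset: what is moved stays moved. The work goes in short steps, Python scripts to look and compute and a tool call to move; the robot and the scene stay as the last step left them, time stands still between calls to the robot, and variables do not carry over. Pictures are saved under pics/ and viewed, and the job is handed in when it is done.

Besides the shell and the picture viewer there is one more tool, called as a command line: name --argument value ..., lists and objects as JSON in quotes. play_rows: Moves the arm, as the interface text tells. Its arguments: {"type":"object","properties":{"motion":{"type":"array","items":{"type":"array"}}},"required":["motion"]}

```bash
mkdir -p pics; ls; cat > h.py <<'E'
import numpy as np,cv2
from plant import state,cams,workorder,nets
def grab(n,fn=None):
    im,d=cams.grab_frame(n)
    if fn: cv2.imwrite('pics/'+fn,im[:,:,::-1])
    return im,d
def pts(n,d):
    c=cams.camera_info(n);K=np.array(c['K']);R=cv2.Rodrigues(np.array(c['rvec'],float))[0];t=np.array(c['tvec'],float).ravel()
    v,u=np.mgrid[0:480,0:640]
    X=np.stack([(u-K[0,2])/K[0,0]*d,(v-K[1,2])/K[1,1]*d,d],-1)
    return (X-t)@R
def show():
    s=state()
    print({k:np.round(s[k],4).tolist() for k in ['time','joint_pos','tool_pos','tool_rot','contact_force','ft_torque','gripper_width']})
E
python3 - <<'E'
from h import *
show()
for n in ['top','side']:
    im,d=grab(n,n+'0.png'); np.save(n+'0.npy',d); np.save(n+'0im.npy',im)
    for t in ['long_box','short_box','carton','pad1','stored1','pen_pot','spray','tape']:
        if n=='top': print(t,[(np.round(r['at'],3).tolist(),round(r['score'],2)) for r in nets.landmark_of(n,t)][:3])
show()
E
```

```text
pics
{'time': 0.0, 'joint_pos': [1.123, 0.0533, 1.6143, -0.0, 1.476, -0.119], 'tool_pos': [0.2015, 0.591, 0.2301], 'tool_rot': [0.5745, -0.4118, 0.5757, 0.4111], 'contact_force': [0.3696, 0.3812, -0.9411], 'ft_torque': [-0.007, 0.0204, -0.0495], 'gripper_width': 0.9995}
long_box []
short_box [([0.441, 0.178, 0.023], 0.73)]
carton [([0.658, 0.05, -0.001], 0.67)]
pad1 [([0.657, 0.008, 0.008], 0.88), ([0.659, -0.075, 0.005], 0.77)]
stored1 [([0.646, 0.169, 0.086], 0.87), ([0.646, 0.093, 0.088], 0.63)]
pen_pot [([0.541, -0.026, 0.002], 0.64)]
spray [([0.602, -0.404, -0.002], 0.78)]
tape [([0.595, 0.4, 0.001], 0.62)]
{'time': 0.5, 'joint_pos': [1.123, 0.0527, 1.6129, 0.0, 1.476, -0.119], 'tool_pos': [0.2018, 0.5915, 0.2313], 'tool_rot': [0.5751, -0.4114, 0.5751, 0.4114], 'contact_force': [0.3732, 0.3163, 0.4702], 'ft_torque': [0.0045, 0.0081, 0.0121], 'gripper_width': 0.9976}
```

View pics/top0.png

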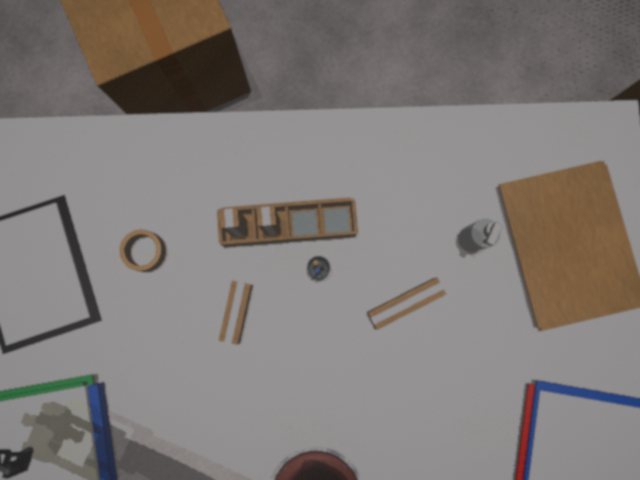

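View pics/side0.png

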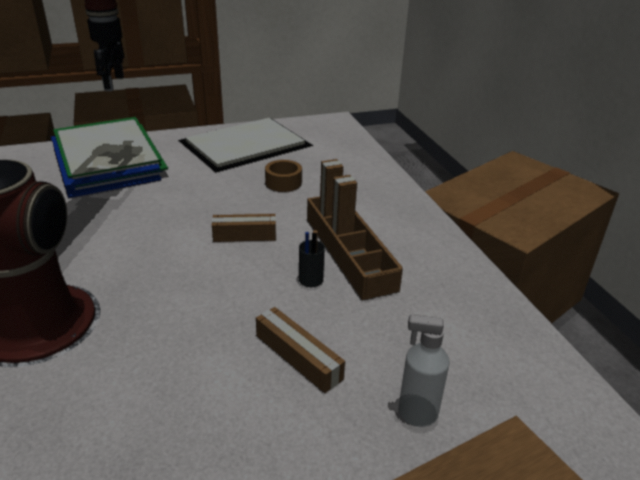

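```bash
python3 - <<'E'
from h import *
d=np.load('top0.npy');P=pts('top',d)
ok=(d>0)&(P[...,2]>.015)
ok&=(P[...,2]<.06)&(P[...,0]>.25)&(P[...,0]<.62)&(abs(P[...,1])<.4)
n,l,st,c=cv2.connectedComponentsWithStats(ok.astype(np.uint8))
for i in range(1,n):
    if st[i,4]<200: continue
    m=l==i; t=m&(P[...,2]>.038)
    q=P[t][:,:2].astype(np.float32)
    if len(q)<50: continue
    r=cv2.minAreaRect(q); print(st[i],np.round(c[i]),len(q),np.round(r[0],4),np.round(r[1],4),r[2],np.median(P[t][:,2]))
E
```

```text
[219 233 139  14 599] [283. 239.] 430 [0.6097 0.0467] [0.329  0.0202] 89.94866180419922 0.05622234897384808
[141 239  25  33 328] [156. 256.] 226 [0.5782 0.3709] [0.0334 0.0832] 65.84795379638672 0.04550770265072402
[ 368  278   79   52 1600] [407. 303.] 1535 [ 0.4483 -0.2313] [0.0464 0.1852] 24.89900016784668 0.04488760159226207
[ 219  281   34   64 1304] [235. 313.] 1225 [0.4385 0.1777] [0.0475 0.1456] 76.85894012451172 0.04460583448939221
```

```bash
python3 - <<'E'
from h import *
d=np.load('top0.npy');P=pts('top',d)
m=(d>0)&(P[...,2]>.045)&(P[...,2]<.072)&(P[...,0]>.58)&(P[...,0]<.75)&(P[...,1]>-.16)&(P[...,1]<.25)
q=P[m][:,:2].astype(np.float32);print(len(q),cv2.minAreaRect(q))
for y in np.arange(-.13,.23,.02):
    s=q[abs(q[:,1]-y)<.005]; print(round(y,2),np.round([s[:,0].min(),s[:,0].max()],4) if len(s) else None)
im=np.load('top0im.npy')
cv2.imwrite('pics/carton.png',cv2.resize(im[180:360,200:460],None,fx=3,fy=3,interpolation=cv2.INTER_CUBIC)[:,:,::-1])
K=cams.camera_info('top');print(K)
# pads: grey bluish floor
hsv=cv2.cvtColor(im,cv2.COLOR_RGB2HSV)
pm=(d>0)&(P[...,2]<.03)&(P[...,0]>.6)&(P[...,0]<.72)&(P[...,1]>-.12)&(P[...,1]<.06)&(hsv[...,1]<70)
n,l,st,c=cv2.connectedComponentsWithStats(pm.astype(np.uint8))
for i in range(1,n):
    if st[i,4]>150: print(st[i],P[l==i].mean(0),cv2.minAreaRect(P[l==i][:,:2].astype(np.float32)))
E
```

```text
1533 ((0.6523333787918091, 0.04750799387693405), (0.09070447832345963, 0.33241453766822815), 2.9161016941070557)
-0.13 None
-0.11 [0.6154 0.7022]
-0.09 [0.6146 0.7035]
-0.07 [0.6136 0.7018]
-0.05 [0.6126 0.7024]
-0.03 [0.6117 0.7006]
-0.01 [0.6102 0.6986]
0.01 [0.6089 0.6991]
0.03 [0.6076 0.6978]
0.05 [0.6069 0.6959]
0.07 [0.6064 0.6958]
0.09 [0.6054 0.694 ]
0.11 [0.6042 0.6923]
0.13 [0.6033 0.6935]
0.15 [0.6021 0.6907]
0.17 [0.6007 0.6892]
0.19 [0.6005 0.6898]
0.21 [0.6005 0.6852]
{'K': array([[523.57608891,   0.        , 317.03184413],
       [  0.        , 523.57608891, 249.14656106],
       [  0.        ,   0.        ,   1.        ]]), 'rvec': array([ 2.13916651, -2.20051674,  0.1089949 ]), 'tvec': array([-0.00487877,  0.58515712,  1.23830227])}
[284 196  72   7 219] [ 0.71565944 -0.01554727 -0.00136385] ((0.7147035002708435, -0.03101234883069992), (0.011848903261125088, 0.1779194176197052), 0.8490233421325684)
[323 207  27  27 625] [ 0.65788985 -0.07140264  0.00657889] ((0.6585609316825867, -0.07149901986122131), (0.06309310346841812, 0.06242140009999275), 3.1943719387054443)
[291 210  27  27 630] [0.65402825 0.00852329 0.00645967] ((0.6540766954421997, 0.008836885914206505), (0.06278301030397415, 0.0631420761346817), 2.71279239654541)
[284 235  73  11 452] [ 0.60752974 -0.03907781  0.00239362] ((0.603944718837738, -0.02990660071372986), (0.017435483634471893, 0.17989976704120636), 3.3474245071411133)
```

View pics/carton.png

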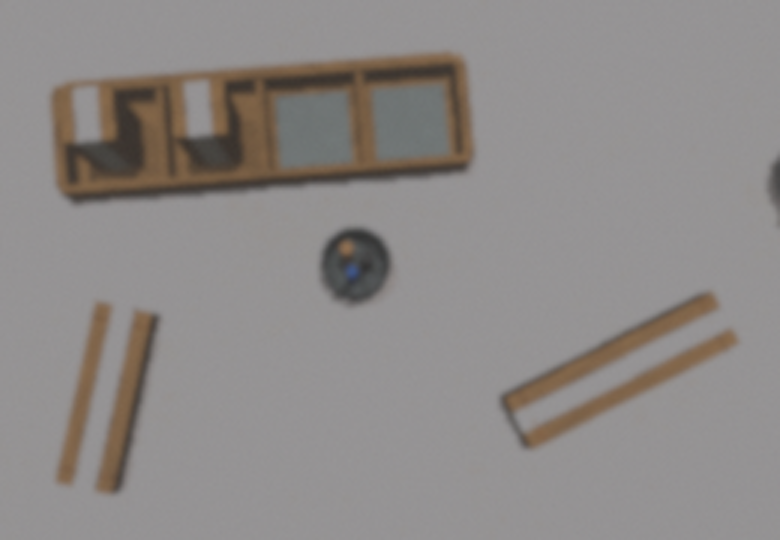

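play_rows --motion '[[-1,[0.03,-0.04,0],0],[-1,[0.07,-0.08,0],-0.1],[-1,[0.1,-0.12,0],-0.2],[-1,[0.135,-0.16,0],-0.3],[-1,[0.17,-0.2,0],-0.4]]'

```text
time: 1.0
tool_pos: [0.3643, 0.3996, 0.2316]
tool_rot: [0.646, -0.288, 0.646, 0.288]
contact_force: [0.7, 0.6, 0.1]
gripper_width: 1.0
```

play_rows --motion '[[-1,[0.005,-0.05,0],-0.08],[-1,[0.01,-0.1,0],-0.16],[-1,[0.02,-0.145,0],-0.24],[-1,[0.025,-0.195,0],-0.32],[-1,[0.03,-0.24,0],-0.407]]'

```text
time: 1.5
tool_pos: [0.3933, 0.1592, 0.2316]
tool_rot: [0.691, -0.152, 0.69, 0.151]
contact_force: [1.2, -0.6, 0.5]
gripper_width: 1.004
```

play_rows --motion '[[-1,[0.005,-0.05,-0.01],0],[-1,[0.01,-0.1,-0.02],0],[-1,[0.02,-0.145,-0.03],0],[-1,[0.025,-0.195,-0.04],0],[-1,[0.03,-0.24,-0.05],0]]'

```text
time: 2.0
tool_pos: [0.4234, -0.0811, 0.1815]
tool_rot: [0.691, -0.153, 0.69, 0.152]
contact_force: [1.0, 0.5, 0.2]
gripper_width: 1.002
```

play_rows --motion '[[-1,[0.006,-0.048,0],0],[-1,[0.013,-0.096,0],0],[-1,[0.016,-0.143,0],0],[-1,[0.016,-0.143,-0.03],0],[-1,[0.016,-0.143,-0.05],0]]'

```text
time: 2.5
tool_pos: [0.4391, -0.2235, 0.1305]
tool_rot: [0.691, -0.152, 0.691, 0.152]
contact_force: [-0.5, 0.9, -0.6]
gripper_width: 1.002
```

```bash
python3 - <<'E'
from h import *
show()
im,d=grab('wrist','w1.png');grab('top','t1.png');print(cams.camera_info('wrist'))
E
```

```text
{'time': 2.5, 'joint_pos': [-0.622, -0.1856, 2.0124, 0.0001, 1.3147, -1.0539], 'tool_pos': [0.4391, -0.2235, 0.1305], 'tool_rot': [0.6907, -0.1515, 0.6907, 0.1515], 'contact_force': [-0.5009, 0.9075, -0.6069], 'ft_torque': [0.0081, 0.0211, -0.0453], 'gripper_width': 1.002}
{'K': array([[371.64829954,   0.        , 311.36432497],
       [  0.        , 371.64829954, 235.85445023],
       [  0.        ,   0.        ,   1.        ]]), 'rvec': array([-2.79771473, -0.61617024, -0.08336542]), 'tvec': array([-0.30495817, -0.37538007,  0.17434796])}
```

View pics/w1.png

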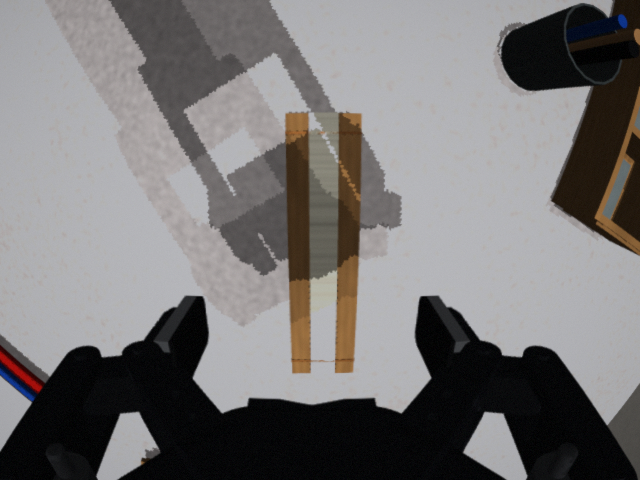

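View pics/t1.png

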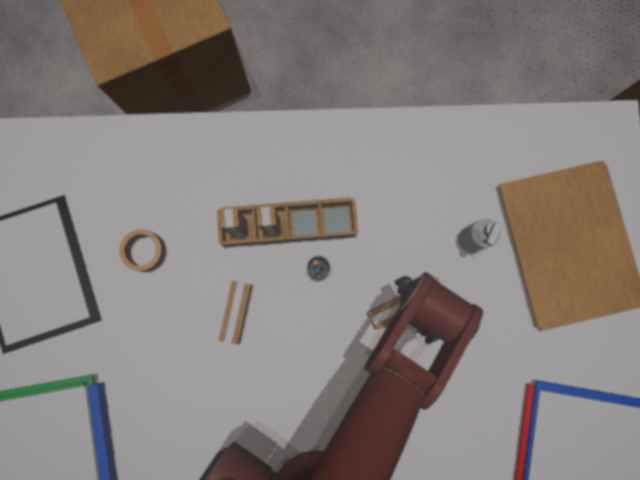

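play_rows --motion '[[-1,[0.009,-0.008,-0.04],0],[-1,[0.009,-0.008,-0.085],0],[-1,[0.009,-0.008,-0.11],0],[-1,[0.009,-0.008,-0.126],0],[1,[0.009,-0.008,-0.126],0]]'

```text
time: 3.1
tool_pos: [0.4473, -0.2287, 0.0038]
tool_rot: [0.689, -0.152, 0.691, 0.154]
contact_force: [-0.2, 0.3, -0.3]
gripper_width: 0.855
```

play_rows --motion '[[1,[0,0,0],0],[1,[0,0,0],0],[1,[0,0,0],0],[1,[0,0,0],0],[1,[0,0,0],0]]'

```text
time: 3.6
tool_pos: [0.4501, -0.2308, 0.0077]
tool_rot: [0.691, -0.154, 0.689, 0.152]
contact_force: [0.6, 1.8, 7.5]
gripper_width: 0.528
```

```bash
python3 - <<'E'
from h import *
show()
im,d=grab('wrist','w2.png')
show()
E
```

```text
{'time': 3.6, 'joint_pos': [-0.6212, 0.0244, 2.0478, 0.0004, 1.0654, -1.0566], 'tool_pos': [0.4501, -0.2308, 0.0077], 'tool_rot': [0.6915, -0.1537, 0.6894, 0.1517], 'contact_force': [0.6118, 1.8207, 7.5101], 'ft_torque': [0.2348, 0.0864, 0.1069], 'gripper_width': 0.528}
{'time': 3.65, 'joint_pos': [-0.6212, 0.0244, 2.0478, 0.0003, 1.0654, -1.0566], 'tool_pos': [0.4501, -0.2308, 0.0077], 'tool_rot': [0.6915, -0.1537, 0.6894, 0.1517], 'contact_force': [-0.241, 0.9907, 7.0336], 'ft_torque': [0.2284, 0.1459, 0.1059], 'gripper_width': 0.527}
```

View pics/w2.png

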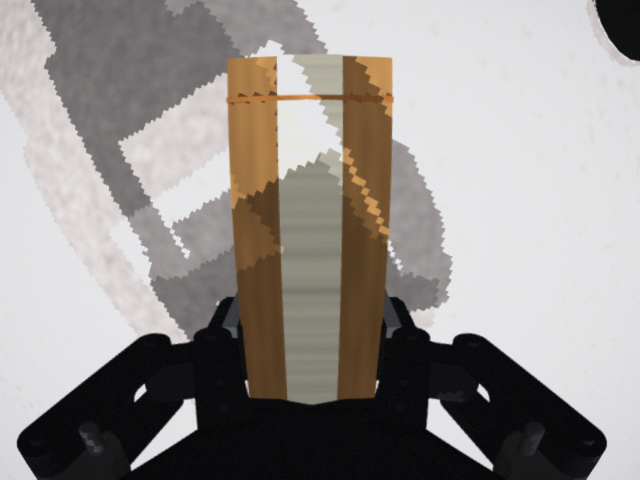

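play_rows --motion '[[1,[0,0,0.015],0],[1,[0,0,0.03],0],[1,[0,0,0.045],0],[1,[0,0,0.045],0],[1,[0,0,0.045],0]]'

```text
time: 4.15
tool_pos: [0.4483, -0.2298, 0.0503]
tool_rot: [0.69, -0.153, 0.69, 0.153]
contact_force: [0.1, 0.6, -4.9]
gripper_width: 0.528
```

```bash
python3 - <<'E'
from h import *
show()
im,d=grab('wrist','w3.png'); grab('side','s3.png')
show()
E
```

```text
{'time': 4.15, 'joint_pos': [-0.6215, -0.0492, 2.0362, 0.0, 1.1545, -1.0565], 'tool_pos': [0.4483, -0.2298, 0.0503], 'tool_rot': [0.6905, -0.1526, 0.6904, 0.1526], 'contact_force': [0.1367, 0.5656, -4.8843], 'ft_torque': [0.2034, 0.0958, -0.0047], 'gripper_width': 0.5278}
{'time': 4.25, 'joint_pos': [-0.6215, -0.048, 2.0371, 0.0, 1.1546, -1.0565], 'tool_pos': [0.4476, -0.2293, 0.0492], 'tool_rot': [0.69, -0.152, 0.6909, 0.1531], 'contact_force': [0.469, -0.4014, -4.6683], 'ft_torque': [0.1847, 0.1558, 0.0992], 'gripper_width': 0.533}
```

View pics/w3.png

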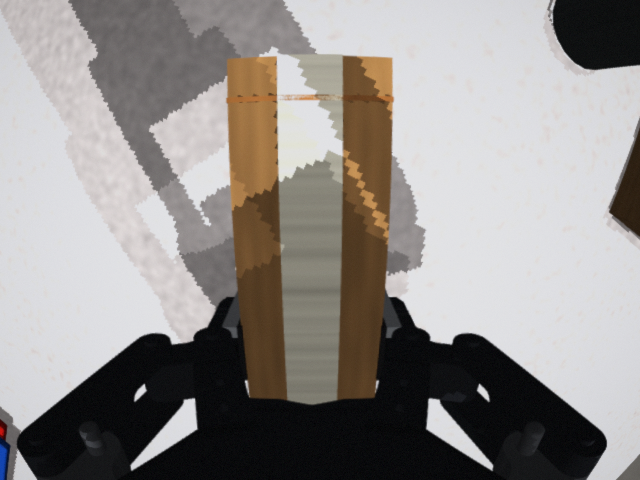

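View pics/s3.png

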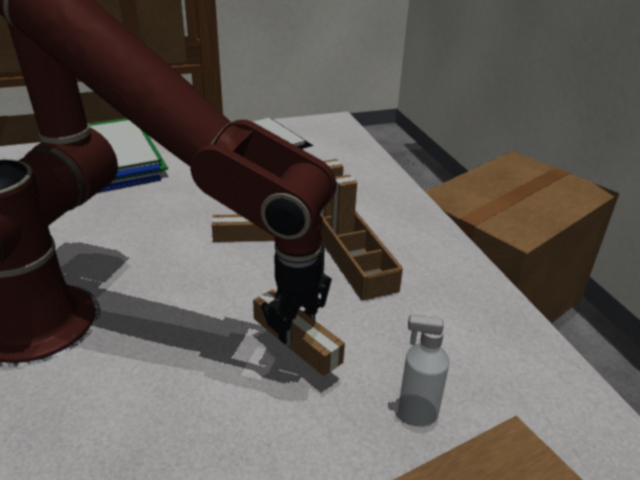

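play_rows --motion '[[1,[0,0,-0.015],0],[1,[0,0,-0.03],0],[1,[0,0,-0.038],0],[1,[0,0,-0.041],0],[1,[0,0,-0.043],0]]'

```text
time: 4.75
tool_pos: [0.4483, -0.2295, 0.0077]
tool_rot: [0.69, -0.152, 0.691, 0.153]
contact_force: [-10.3, 8.1, 18.9]
gripper_width: 0.532
```

```bash
python3 - <<'E'
from h import *
show()
E
```

```text
{'time': 4.75, 'joint_pos': [-0.6212, 0.0232, 2.0489, 0.0002, 1.0718, -1.0563], 'tool_pos': [0.4483, -0.2295, 0.0077], 'tool_rot': [0.6899, -0.152, 0.6909, 0.1533], 'contact_force': [-10.2824, 8.1495, 18.8661], 'ft_torque': [0.7185, 1.1134, -0.0764], 'gripper_width': 0.5319}
```

play_rows --motion '[[1,[0,0,0.002],0],[-1,[0,0,0.002],0],[-1,[0,0,0.002],0],[-1,[0,0,0.002],0],[-1,[0,0,0.002],0]]'

```text
time: 5.25
tool_pos: [0.4487, -0.2301, 0.0096]
tool_rot: [0.691, -0.153, 0.69, 0.152]
contact_force: [-0.6, -0.1, -0.3]
gripper_width: 0.997
```

play_rows --motion '[[-1,[0,0,0.004],0],[-1,[0,0,0.03],0],[-1,[0,0,0.07],0],[-1,[0,0,0.1],0],[-1,[0,0,0.1],0]]'

```text
time: 5.75
tool_pos: [0.4516, -0.2321, 0.1153]
tool_rot: [0.693, -0.155, 0.688, 0.15]
contact_force: [0.5, -0.7, 0.3]
gripper_width: 1.001
```

```bash
python3 - <<'E'
from h import *
show()
im,d=grab('wrist','w4.png')
s=state();c=cams.camera_info('wrist');K=np.array(c['K']);R=cv2.Rodrigues(np.array(c['rvec']))[0];t=np.array(c['tvec']).ravel()
v,u=np.mgrid[0:480,0:640]
x=(u-K[0,2])/K[0,0];y=(v-K[1,2])/K[1,1];r=np.hypot(x,y)+1e-9
X=np.stack([x/r*np.tan(r)*d,y/r*np.tan(r)*d,d],-1);P=(X-t)@R
np.save('w4P.npy',P)
hsv=cv2.cvtColor(im,cv2.COLOR_RGB2HSV)
m=(d>0)&(P[...,2]>.036)&(P[...,2]<.056)&(v<375)&(u>230)&(u<420)
q=P[m][:,:2].astype(np.float32);print(len(q),cv2.minAreaRect(q),np.median(P[m][:,2]))
E
```

```text
{'time': 5.75, 'joint_pos': [-0.6214, -0.1366, 1.9965, -0.0, 1.2709, -1.0565], 'tool_pos': [0.4516, -0.2321, 0.1153], 'tool_rot': [0.693, -0.1555, 0.6879, 0.1498], 'contact_force': [0.4504, -0.6631, 0.3287], 'ft_torque': [0.0191, -0.0112, -0.0063], 'gripper_width': 1.0008}
21534 ((0.4475707411766052, -0.2270476222038269), (0.04676881060004234, 0.18566620349884033), 25.164100646972656) 0.04346661259847423
```

View pics/w4.png

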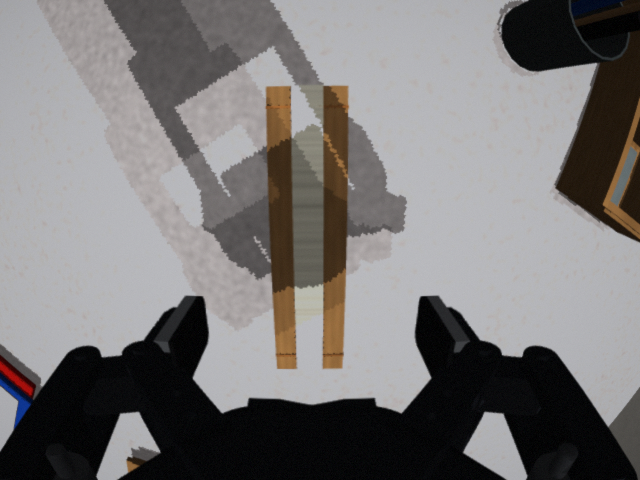

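play_rows --motion '[[-1,[-0.014,0.03,0],0],[-1,[-0.027,0.06,-0.03],0],[-1,[-0.027,0.06,-0.07],0],[-1,[-0.027,0.06,-0.1],0],[-1,[-0.027,0.06,-0.104],0]]'

```text
time: 6.3
tool_pos: [0.4169, -0.167, 0.0]
tool_rot: [0.688, -0.15, 0.693, 0.155]
contact_force: [-0.5, 0.8, 0.6]
gripper_width: 1.002
```

play_rows --motion '[[1,[0,0,0],0],[1,[0,0,0],0],[1,[0,0,0],0],[1,[0,0,0],0],[1,[0,0,0],0]]'

```text
time: 6.8
tool_pos: [0.4229, -0.171, 0.0073]
tool_rot: [0.691, -0.154, 0.69, 0.152]
contact_force: [0.2, -1.0, 6.2]
gripper_width: 0.533
```

```bash
python3 - <<'E'
from h import *
show()
im,d=grab('wrist','w5.png')
show()
E
```

```text
{'time': 6.8, 'joint_pos': [-0.5474, -0.0961, 2.1652, -0.0002, 1.0686, -0.9821], 'tool_pos': [0.4229, -0.171, 0.0073], 'tool_rot': [0.6914, -0.1535, 0.6895, 0.1516], 'contact_force': [0.22, -1.0444, 6.2288], 'ft_torque': [-0.0326, 0.2147, -0.0772], 'gripper_width': 0.5327}
{'time': 6.85, 'joint_pos': [-0.5474, -0.096, 2.1652, -0.0003, 1.0686, -0.9821], 'tool_pos': [0.423, -0.171, 0.0073], 'tool_rot': [0.6914, -0.1535, 0.6896, 0.1516], 'contact_force': [-0.7404, 0.715, 5.9749], 'ft_torque': [0.0111, 0.2433, -0.0715], 'gripper_width': 0.5302}
```

View pics/w5.png

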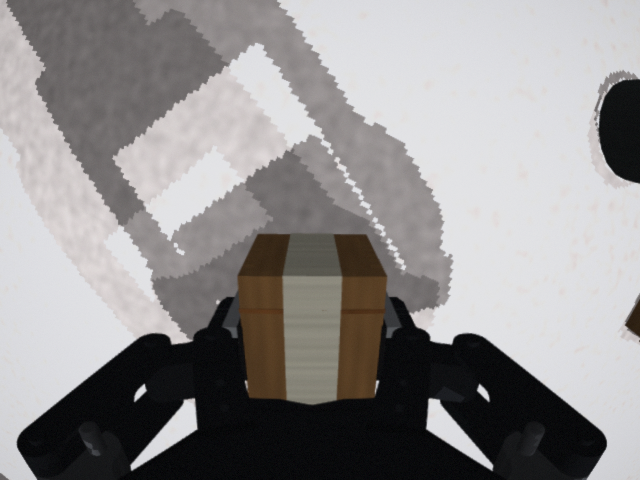

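play_rows --motion '[[1,[0.001,-0.002,0.013],0],[1,[0.002,-0.005,0.026],0],[1,[0.005,-0.01,0.039],0],[1,[0.008,-0.016,0.052],0],[1,[0.008,-0.016,0.052],0]]'

```text
time: 7.35
tool_pos: [0.4317, -0.1879, 0.0605]
tool_rot: [0.692, -0.154, 0.689, 0.151]
contact_force: [0.6, -0.9, -4.1]
gripper_width: 0.526
```

```bash
python3 - <<'E'
from h import *
show()
im,d=grab('side','s6.png');cv2.imwrite('pics/s6c.png',cv2.resize(im[220:420,200:440],None,fx=3,fy=3)[:,:,::-1])
show()
E
```

```text
{'time': 7.35, 'joint_pos': [-0.5687, -0.1533, 2.1122, -0.0001, 1.1765, -1.003], 'tool_pos': [0.4317, -0.1879, 0.0605], 'tool_rot': [0.692, -0.1539, 0.689, 0.1508], 'contact_force': [0.5926, -0.8576, -4.0983], 'ft_torque': [0.4894, 0.1879, -0.0402], 'gripper_width': 0.5259}
{'time': 7.4, 'joint_pos': [-0.5684, -0.1524, 2.1142, 0.0001, 1.1765, -1.0028], 'tool_pos': [0.4306, -0.187, 0.059], 'tool_rot': [0.6913, -0.1532, 0.6897, 0.1516], 'contact_force': [0.0225, 0.4172, -3.9731], 'ft_torque': [0.4659, 0.2524, 0.0145], 'gripper_width': 0.53}
```

View pics/s6c.png

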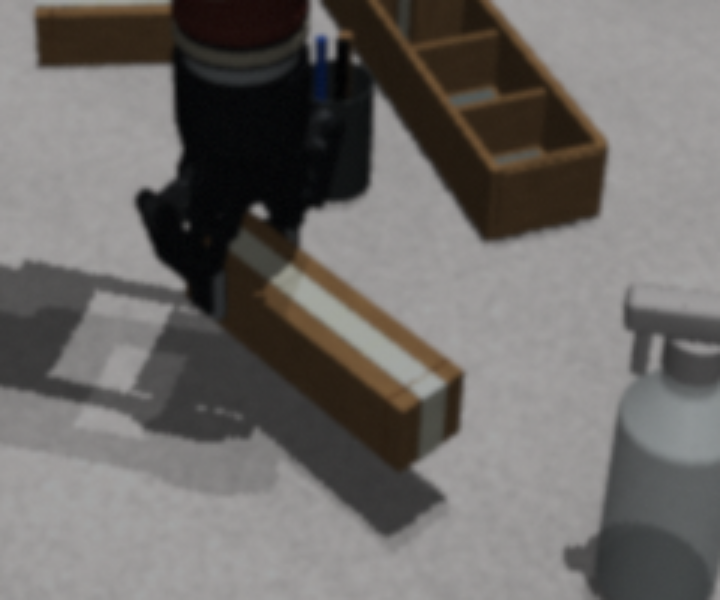

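play_rows --motion '[[0.4,[0,0,0],0],[0.4,[0,0,0],0],[0.2,[0,0,0],0],[0.2,[0,0,0],0]]'

```text
time: 7.8
tool_pos: [0.429, -0.1855, 0.0567]
tool_rot: [0.69, -0.152, 0.691, 0.153]
contact_force: [-0.0, 0.6, -4.6]
gripper_width: 0.531
```

```bash
python3 - <<'E'
from h import *
show()
E
```

```text
{'time': 7.8, 'joint_pos': [-0.5676, -0.1509, 2.1174, 0.0, 1.1764, -1.0027], 'tool_pos': [0.429, -0.1855, 0.0567], 'tool_rot': [0.6901, -0.1523, 0.6908, 0.153], 'contact_force': [-0.0387, 0.5531, -4.6468], 'ft_torque': [0.4916, 0.235, 0.0256], 'gripper_width': 0.5314}
```

play_rows --motion '[[0.1,[0,0,0],0],[0.1,[0,0,0],0]]'

```text
time: 8.0
tool_pos: [0.4293, -0.1858, 0.0572]
tool_rot: [0.69, -0.153, 0.691, 0.153]
contact_force: [0.1, 0.7, -3.9]
gripper_width: 0.528
```

```bash
python3 - <<'E'
from h import *
show()
E
```

```text
{'time': 8.0, 'joint_pos': [-0.5677, -0.1513, 2.1168, -0.0, 1.1764, -1.0028], 'tool_pos': [0.4293, -0.1858, 0.0572], 'tool_rot': [0.6904, -0.1525, 0.6905, 0.1527], 'contact_force': [0.0965, 0.6903, -3.9248], 'ft_torque': [0.4339, 0.1504, 0.0593], 'gripper_width': 0.5279}
```

play_rows --motion '[[0.04,[0,0,0],0],[0.04,[0,0,0],0]]'

```text
time: 8.2
tool_pos: [0.4294, -0.1859, 0.0573]
tool_rot: [0.69, -0.153, 0.69, 0.153]
contact_force: [-0.1, -0.5, -3.8]
gripper_width: 0.529
```

```bash
python3 - <<'E'
from h import *
show()
im,d=grab('side','s7.png');cv2.imwrite('pics/s7c.png',cv2.resize(im[220:420,200:440],None,fx=3,fy=3)[:,:,::-1])
E
```

```text
{'time': 8.2, 'joint_pos': [-0.5677, -0.1515, 2.1166, -0.0, 1.1764, -1.0027], 'tool_pos': [0.4294, -0.1859, 0.0573], 'tool_rot': [0.6905, -0.1526, 0.6904, 0.1526], 'contact_force': [-0.0708, -0.4541, -3.8289], 'ft_torque': [0.4434, 0.2254, 0.0092], 'gripper_width': 0.5294}
```

View pics/s7c.png

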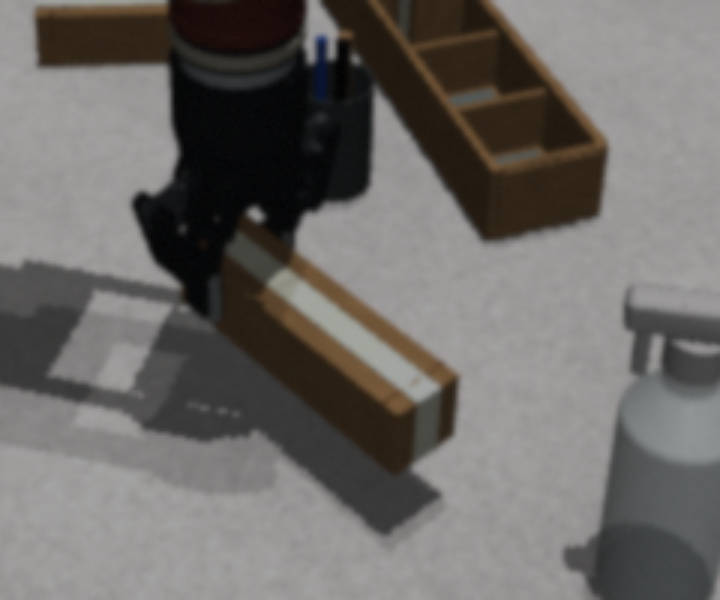

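play_rows --motion '[[0.04,[0,0,-0.015],0],[0.04,[0,0,-0.025],0],[0.0,[0,0,-0.025],0],[0.0,[0,0,-0.025],0]]'

```text
time: 8.65
tool_pos: [0.4291, -0.1857, 0.032]
tool_rot: [0.69, -0.152, 0.691, 0.153]
contact_force: [0.4, 0.1, -3.5]
gripper_width: 0.529
```

```bash
python3 - <<'E'
from h import *
show()
E
```

```text
{'time': 8.65, 'joint_pos': [-0.5678, -0.109, 2.1277, -0.0001, 1.1239, -1.0028], 'tool_pos': [0.4291, -0.1857, 0.032], 'tool_rot': [0.6902, -0.1523, 0.6907, 0.1528], 'contact_force': [0.4237, 0.0973, -3.4825], 'ft_torque': [0.4356, 0.1422, 0.0269], 'gripper_width': 0.5289}
```

play_rows --motion '[[-0.02,[0,0,0],0],[-0.02,[0,0,0],0]]'

```text
time: 8.85
tool_pos: [0.4299, -0.1862, 0.033]
tool_rot: [0.691, -0.153, 0.69, 0.152]
contact_force: [-0.7, -0.7, -4.1]
gripper_width: 0.526
```

```bash
python3 - <<'E'
from h import *
show()
E
```

```text
{'time': 8.85, 'joint_pos': [-0.5677, -0.11, 2.1267, -0.0, 1.1237, -1.0027], 'tool_pos': [0.4299, -0.1862, 0.033], 'tool_rot': [0.6908, -0.1529, 0.6901, 0.1523], 'contact_force': [-0.6548, -0.6621, -4.0928], 'ft_torque': [0.492, 0.2238, -0.0023], 'gripper_width': 0.5259}
```

play_rows --motion '[[-0.04,[0,0,0],0],[-0.04,[0,0,0],0]]'

```text
time: 9.05
tool_pos: [0.4296, -0.186, 0.0326]
tool_rot: [0.691, -0.153, 0.69, 0.152]
contact_force: [0.8, 0.1, -4.4]
gripper_width: 0.53
```

```bash
python3 - <<'E'
from h import *
show()
im,d=grab('side','s8.png');cv2.imwrite('pics/s8c.png',cv2.resize(im[220:420,200:440],None,fx=3,fy=3)[:,:,::-1])
show()
E
```

```text
{'time': 9.05, 'joint_pos': [-0.5677, -0.1098, 2.1271, -0.0, 1.1236, -1.0027], 'tool_pos': [0.4296, -0.186, 0.0326], 'tool_rot': [0.6906, -0.1528, 0.6903, 0.1524], 'contact_force': [0.7817, 0.0991, -4.3901], 'ft_torque': [0.4153, 0.2344, -0.0236], 'gripper_width': 0.5302}
{'time': 9.1, 'joint_pos': [-0.5677, -0.1097, 2.1273, -0.0001, 1.1237, -1.0028], 'tool_pos': [0.4295, -0.1859, 0.0325], 'tool_rot': [0.6905, -0.1527, 0.6904, 0.1525], 'contact_force': [-0.1383, -0.0977, -4.1617], 'ft_torque': [0.4431, 0.1663, -0.0299], 'gripper_width': 0.5331}
```

View pics/s8c.png

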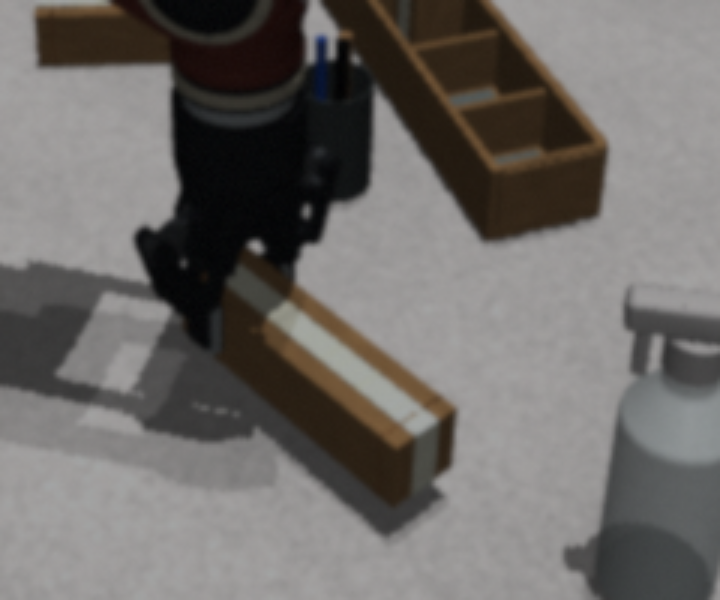

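play_rows --motion '[[-0.06,[0,0,0],0],[-0.06,[0,0,0],0]]'

```text
time: 9.3
tool_pos: [0.4294, -0.1859, 0.0323]
tool_rot: [0.69, -0.153, 0.69, 0.153]
contact_force: [0.5, 0.6, -3.5]
gripper_width: 0.532
```

```bash
python3 - <<'E'
from h import *
show()
E
```

```text
{'time': 9.3, 'joint_pos': [-0.5678, -0.1095, 2.1275, 0.0, 1.1236, -1.0027], 'tool_pos': [0.4294, -0.1859, 0.0323], 'tool_rot': [0.6905, -0.1526, 0.6904, 0.1526], 'contact_force': [0.4919, 0.6355, -3.4579], 'ft_torque': [0.4202, 0.226, 0.0073], 'gripper_width': 0.5325}
```

play_rows --motion '[[-0.075,[0,0,0],0],[-0.075,[0,0,0],0]]'

```text
time: 9.5
tool_pos: [0.43, -0.1864, 0.033]
tool_rot: [0.691, -0.153, 0.69, 0.152]
contact_force: [-0.2, -0.2, -1.7]
gripper_width: 0.541
```

```bash
python3 - <<'E'
from h import *
show()
im,d=grab('side','s9.png');cv2.imwrite('pics/s9c.png',cv2.resize(im[220:420,200:440],None,fx=3,fy=3)[:,:,::-1])
show()
E
```

```text
{'time': 9.5, 'joint_pos': [-0.5678, -0.1099, 2.1265, -0.0004, 1.1233, -1.0026], 'tool_pos': [0.43, -0.1864, 0.033], 'tool_rot': [0.6908, -0.1531, 0.6901, 0.1521], 'contact_force': [-0.2264, -0.222, -1.6815], 'ft_torque': [0.0424, 0.0492, -0.0258], 'gripper_width': 0.5407}
{'time': 9.55, 'joint_pos': [-0.5678, -0.1098, 2.1266, -0.0004, 1.1232, -1.0027], 'tool_pos': [0.4299, -0.1863, 0.0329], 'tool_rot': [0.6908, -0.1531, 0.6901, 0.1521], 'contact_force': [-0.5464, -0.647, -2.0901], 'ft_torque': [-0.0273, 0.0738, -0.0304], 'gripper_width': 0.5365}
```

View pics/s9c.png

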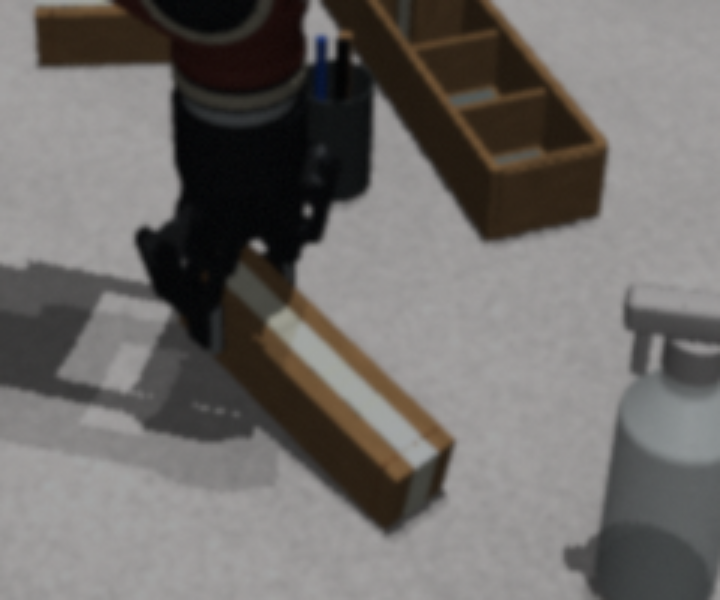

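play_rows --motion '[[-0.07,[0.002,-0.005,0.012],0],[-0.07,[0.005,-0.011,0.026],0],[-0.07,[0.008,-0.018,0.038],0],[-0.07,[0.012,-0.025,0.05],0]]'

```text
time: 9.95
tool_pos: [0.4422, -0.2122, 0.0843]
tool_rot: [0.691, -0.153, 0.69, 0.152]
contact_force: [0.7, -1.1, -3.3]
gripper_width: 0.537
```

```bash
python3 - <<'E'
from h import *
show()
im,d=grab('side','s10.png');cv2.imwrite('pics/s10c.png',cv2.resize(im[220:420,200:440],None,fx=3,fy=3)[:,:,::-1])
E
```

```text
{'time': 9.95, 'joint_pos': [-0.599, -0.1344, 2.0511, -0.0005, 1.2228, -1.0335], 'tool_pos': [0.4422, -0.2122, 0.0843], 'tool_rot': [0.6909, -0.1531, 0.6901, 0.1518], 'contact_force': [0.7286, -1.0682, -3.3427], 'ft_torque': [0.0076, 0.0423, -0.055], 'gripper_width': 0.5366}
```

View pics/s10c.png

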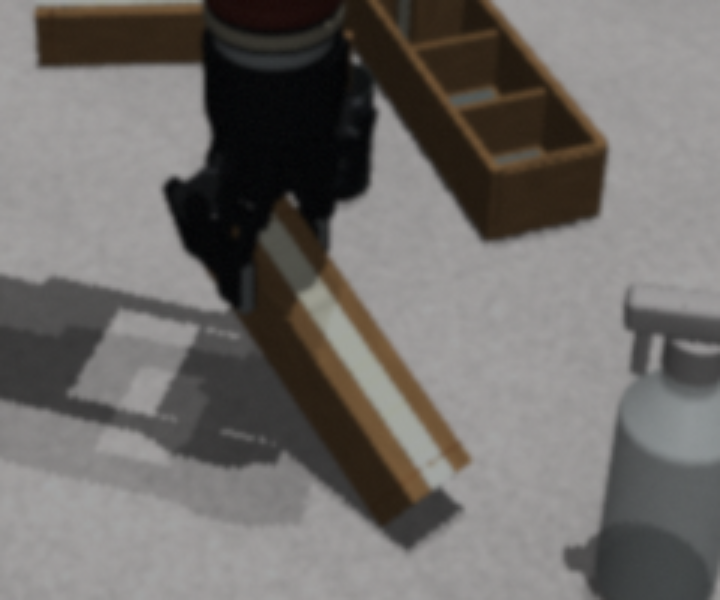

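play_rows --motion '[[-0.07,[0.006,-0.014,0.015],0],[-0.07,[0.013,-0.028,0.029],0],[-0.07,[0.02,-0.044,0.04],0],[-0.07,[0.028,-0.061,0.05],0],[-0.07,[0.034,-0.072,0.054],0]]'

```text
time: 10.5
tool_pos: [0.4761, -0.2843, 0.1375]
tool_rot: [0.691, -0.153, 0.69, 0.152]
contact_force: [-0.5, -0.0, -4.0]
gripper_width: 0.537
```

```bash
python3 - <<'E'
from h import *
show()
im,d=grab('side','s11.png');cv2.imwrite('pics/s11c.png',cv2.resize(im[220:420,200:440],None,fx=3,fy=3)[:,:,::-1])
E
```

```text
{'time': 10.5, 'joint_pos': [-0.6725, -0.0389, 1.8659, 0.0001, 1.3131, -1.1069], 'tool_pos': [0.4761, -0.2843, 0.1375], 'tool_rot': [0.6909, -0.1527, 0.6901, 0.152], 'contact_force': [-0.4815, -0.0478, -3.9939], 'ft_torque': [0.1304, 0.0239, -0.0155], 'gripper_width': 0.5374}
```

View pics/s11c.png

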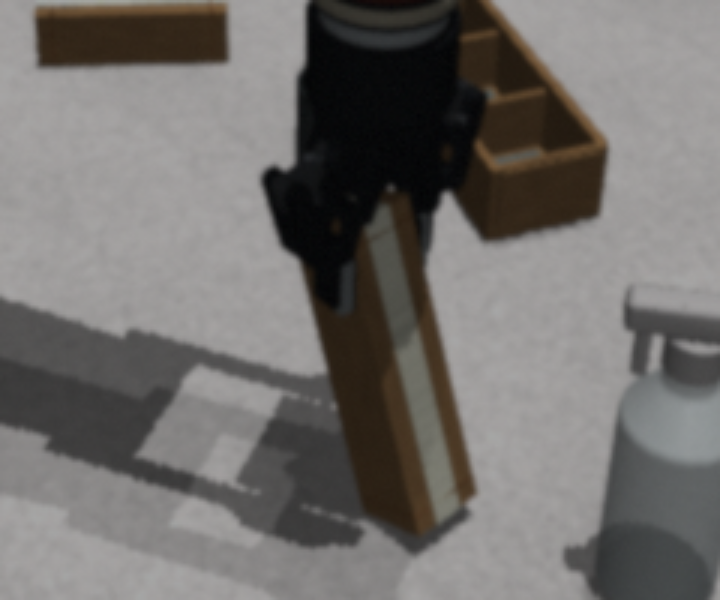

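play_rows --motion '[[-0.07,[0.003,-0.006,-0.004],0],[-0.07,[0.009,-0.018,-0.003],0],[-0.07,[0.015,-0.031,-0.003],0],[-0.07,[0.02,-0.043,-0.003],0],[-0.07,[0.024,-0.051,-0.003],0]]'

```text
time: 11.05
tool_pos: [0.4996, -0.3341, 0.1331]
tool_rot: [0.69, -0.152, 0.69, 0.153]
contact_force: [-0.9, 0.5, -0.1]
gripper_width: 0.537
```

```bash
python3 - <<'E'
from h import *
show()
im,d=grab('side','s12.png');cv2.imwrite('pics/s12c.png',cv2.resize(im[220:420,200:440],None,fx=3,fy=3)[:,:,::-1])
E
```

```text
{'time': 11.05, 'joint_pos': [-0.7135, 0.076, 1.757, 0.0005, 1.3093, -1.1485], 'tool_pos': [0.4996, -0.3341, 0.1331], 'tool_rot': [0.6904, -0.1522, 0.6905, 0.1529], 'contact_force': [-0.8816, 0.5367, -0.1134], 'ft_torque': [0.2473, 0.2336, -0.0264], 'gripper_width': 0.537}
```

View pics/s12c.png

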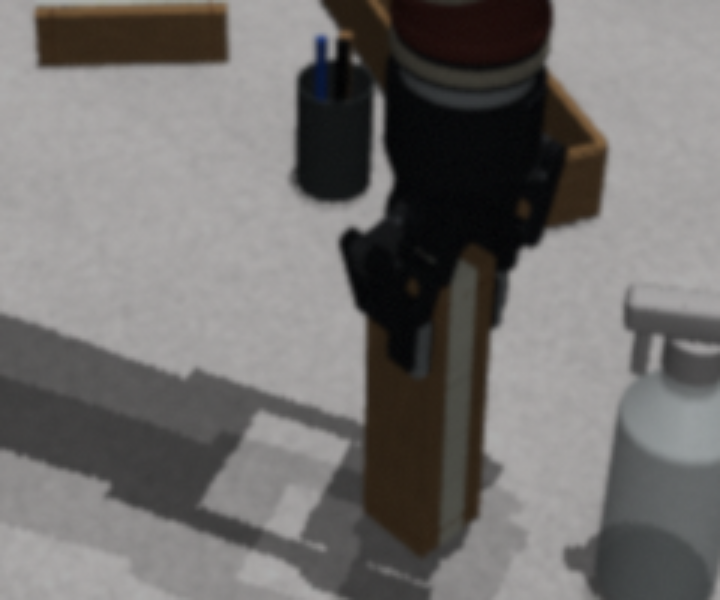

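play_rows --motion '[[-0.07,[0.002,-0.005,0],0],[-0.07,[0.002,-0.005,-0.003],0],[-0.07,[0.002,-0.005,-0.003],0]]'

```text
time: 11.4
tool_pos: [0.5021, -0.3396, 0.1322]
tool_rot: [0.691, -0.154, 0.69, 0.152]
contact_force: [-1.6, 0.7, 6.8]
gripper_width: 0.538
```

```bash
cat > tilt.py <<'E'
from h import *
import sys
show()
n=sys.argv[1]; r=[int(a) for a in sys.argv[2:6]]
im,d=grab('side',n+'.png');cv2.imwrite('pics/'+n+'c.png',cv2.resize(im[r[0]:r[1],r[2]:r[3]],None,fx=3,fy=3)[:,:,::-1])
P=pts('side',d);np.save('lastP.npy',P);hsv=cv2.cvtColor(im,cv2.COLOR_RGB2HSV);np.save('lastI.npy',im)
tp=state()['tool_pos']
m=(d>0)&(np.hypot(P[...,0]-tp[0],P[...,1]-tp[1])<.06)&(P[...,2]>.012+max(0,0))&(P[...,2]<tp[2]-.005)&(im.max(2)>45)
q=P[m]
# per-height slices: centroid extents in the direction u
for z in np.arange(.0,.32,.02):
    s=q[abs(q[:,2]-z)<.006]
    if len(s)>15: print(round(z,2),len(s),np.round(s.mean(0),4),np.round(s.min(0)[:2],4),np.round(s.max(0)[:2],4))
E
python3 tilt.py s13 220 420 200 440
```

```text
{'time': 11.4, 'joint_pos': [-0.7171, 0.0867, 1.7474, -0.0005, 1.3049, -1.1522], 'tool_pos': [0.5021, -0.3396, 0.1322], 'tool_rot': [0.6909, -0.1535, 0.69, 0.1518], 'contact_force': [-1.5676, 0.729, 6.8494], 'ft_torque': [0.0495, 0.3018, -0.0808], 'gripper_width': 0.5382}
0.02 144 [ 0.4933 -0.3442  0.0202] [ 0.4659 -0.3589] [ 0.5269 -0.3174]
0.04 148 [ 0.4956 -0.3448  0.0397] [ 0.4658 -0.3588] [ 0.5274 -0.3167]
0.06 102 [ 0.5021 -0.3455  0.0599] [ 0.4669 -0.3563] [ 0.527  -0.3156]
0.08 99 [ 0.5035 -0.3423  0.0796] [ 0.4662 -0.3552] [ 0.5283 -0.3137]
0.1 89 [ 0.5035 -0.3447  0.1003] [ 0.4658 -0.3553] [ 0.5272 -0.3166]
0.12 100 [ 0.5047 -0.3449  0.1203] [ 0.4667 -0.3564] [ 0.5285 -0.3169]
```

View pics/s13c.png

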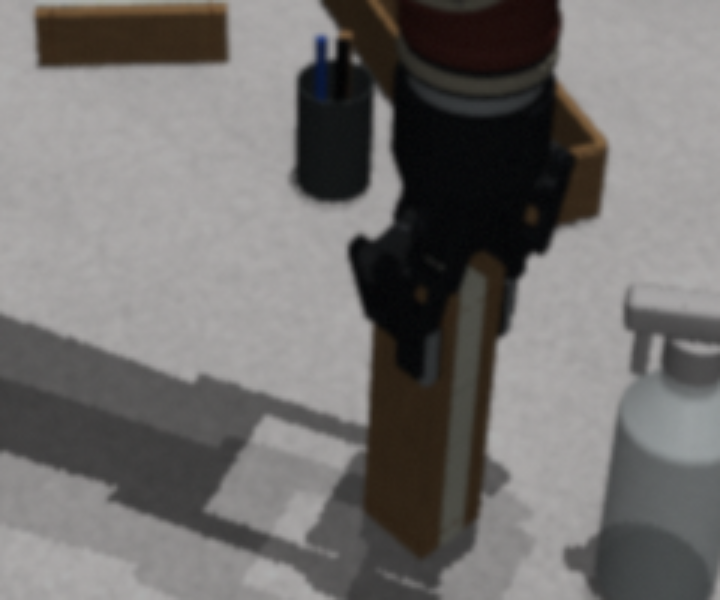

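play_rows --motion '[[1,[0,0,0.001],0],[1,[0,0,0.001],0],[1,[0,0,0.001],0],[1,[0,0,0.02],0],[1,[0,0,0.05],0]]'

```text
time: 11.95
tool_pos: [0.4988, -0.3364, 0.1751]
tool_rot: [0.688, -0.15, 0.693, 0.156]
contact_force: [0.5, -0.0, -4.4]
gripper_width: 0.534
```

play_rows --motion '[[1,[0.0,0.03,0.03],0],[1,[0.01,0.07,0.045],-0.1],[1,[0.03,0.1,0.045],-0.2],[1,[0.06,0.13,0.045],-0.3],[1,[0.09,0.16,0.045],-0.386]]'

```text
time: 12.45
tool_pos: [0.5908, -0.1769, 0.2227]
tool_rot: [0.706, -0.015, 0.708, 0.016]
contact_force: [0.5, -0.5, -2.7]
gripper_width: 0.531
```

play_rows --motion '[[1,[0.03,0.02,0],0],[1,[0.06,0.05,0],0],[1,[0.063,0.09,0],0],[1,[0.06,0.135,0],0],[1,[0.06,0.16,0],0]]'

```text
time: 12.95
tool_pos: [0.6496, -0.0152, 0.2216]
tool_rot: [0.705, -0.017, 0.709, 0.019]
contact_force: [0.9, 0.5, -4.6]
gripper_width: 0.534
```

```bash
python3 tilt.py s14 120 320 240 480; python3 - <<'E'
from h import *
im,d=grab('top','t14.png');cv2.imwrite('pics/t14c.png',cv2.resize(im[150:330,220:440],None,fx=3,fy=3)[:,:,::-1])
E
```

```text
{'time': 12.95, 'joint_pos': [-0.1384, 0.1199, 1.5578, 0.0015, 1.4702, -0.19], 'tool_pos': [0.6496, -0.0152, 0.2216], 'tool_rot': [0.7047, -0.0173, 0.709, 0.0191], 'contact_force': [0.915, 0.451, -4.552], 'ft_torque': [-0.0233, -0.0095, 0.0003], 'gripper_width': 0.5339}
0.06 73 [ 0.691  -0.0143  0.058 ] [ 0.6141 -0.0645] [0.7051 0.0294]
0.1 56 [ 0.6534 -0.025   0.1003] [ 0.6392 -0.0295] [ 0.6743 -0.0199]
0.12 55 [ 0.6533 -0.0254  0.12  ] [ 0.6397 -0.0302] [ 0.6728 -0.0219]
0.14 50 [ 0.654  -0.0252  0.14  ] [ 0.6395 -0.0307] [ 0.6736 -0.0202]
0.16 60 [ 0.6533 -0.0256  0.1596] [ 0.6392 -0.0289] [ 0.6736 -0.0216]
0.18 64 [ 0.6538 -0.0254  0.1797] [ 0.6392 -0.0298] [ 0.6738 -0.0219]
0.2 64 [ 0.6524 -0.0231  0.1999] [ 0.6241 -0.0297] [0.6751 0.0185]
0.22 16 [ 0.6527 -0.0256  0.2151] [ 0.6392 -0.0306] [ 0.6725 -0.021 ]
```

View pics/s14c.png

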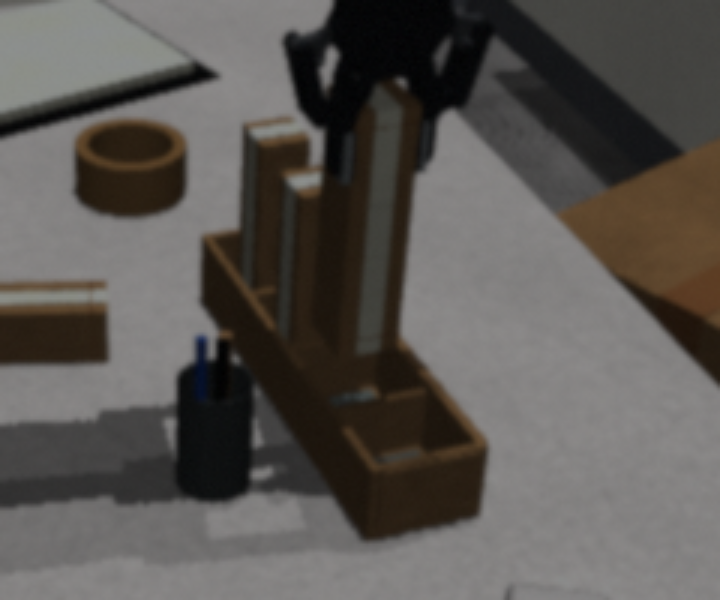

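View pics/t14c.png

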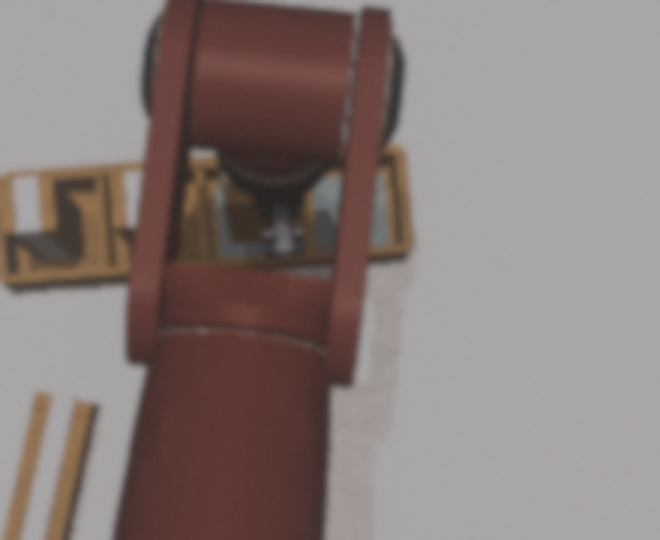

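play_rows --motion '[[1,[0.004,0.01,0],0],[1,[0.004,0.01,-0.02],0],[1,[0.004,0.01,-0.04],0],[1,[0.004,0.01,-0.055],0],[1,[0.004,0.01,-0.065],0]]'

```text
time: 13.55
tool_pos: [0.6543, -0.0093, 0.1574]
tool_rot: [0.706, -0.017, 0.708, 0.017]
contact_force: [-0.2, 0.2, -3.8]
gripper_width: 0.539
```

```bash
python3 tilt.py s15 120 320 240 480
```

```text
{'time': 13.55, 'joint_pos': [-0.1278, 0.1761, 1.605, 0.0, 1.3643, -0.1758], 'tool_pos': [0.6543, -0.0093, 0.1574], 'tool_rot': [0.7056, -0.0168, 0.7082, 0.0172], 'contact_force': [-0.2171, 0.2047, -3.7952], 'ft_torque': [0.0013, 0.0203, -0.0219], 'gripper_width': 0.5392}
0.04 16 [ 0.6587 -0.0212  0.0414] [ 0.6333 -0.0389] [ 0.6938 -0.0076]
0.06 114 [ 0.6778 -0.0162  0.059 ] [ 0.6143 -0.0572] [0.7048 0.0303]
0.08 43 [ 0.6559 -0.0196  0.0804] [ 0.6452 -0.0227] [ 0.6779 -0.0154]
0.1 57 [ 0.6588 -0.0191  0.1   ] [ 0.6442 -0.0245] [ 0.6795 -0.0141]
0.12 61 [ 0.6591 -0.0192  0.1202] [ 0.6439 -0.023 ] [ 0.6801 -0.0134]
0.14 54 [ 0.6586 -0.0194  0.1402] [ 0.6437 -0.0239] [ 0.6794 -0.0161]
```

View pics/s15c.png

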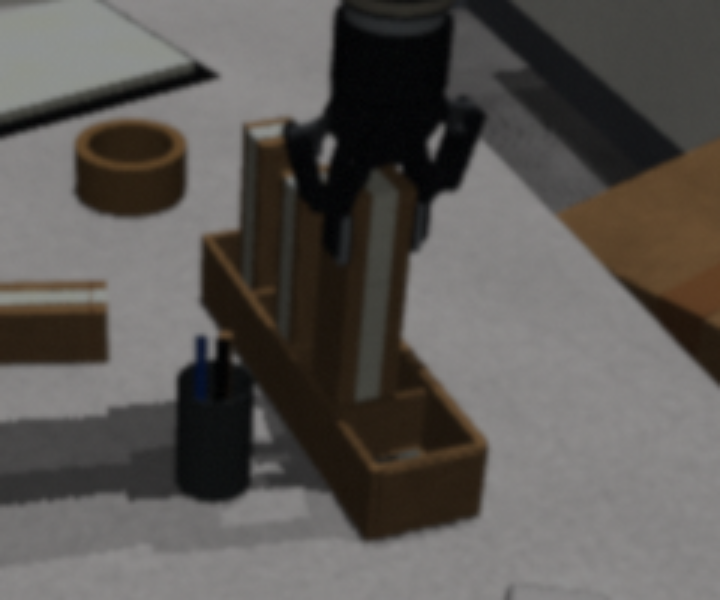

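play_rows --motion '[[1,[0,0.004,-0.006],0],[1,[0,0.004,-0.011],0],[1,[0,0.004,-0.014],0],[1,[0,0.004,-0.016],0]]'

```text
time: 14.0
tool_pos: [0.6557, -0.0049, 0.1446]
tool_rot: [0.707, -0.017, 0.707, 0.017]
contact_force: [-0.1, -0.2, -4.0]
gripper_width: 0.529
```

play_rows --motion '[[1,[0,0,-0.001],0],[1,[0,0,-0.001],0]]'

```text
time: 14.2
tool_pos: [0.6555, -0.0049, 0.1435]
tool_rot: [0.707, -0.017, 0.707, 0.017]
contact_force: [-1.1, -0.5, -4.0]
gripper_width: 0.53
```

play_rows --motion '[[1,[0,0,-0.002],0],[1,[0,0,-0.003],0]]'

```text
time: 14.4
tool_pos: [0.6554, -0.0048, 0.1404]
tool_rot: [0.707, -0.017, 0.707, 0.017]
contact_force: [-1.0, 0.7, 5.2]
gripper_width: 0.533
```

play_rows --motion '[[1,[0,0,-0.001],0],[1,[0,0,-0.001],0]]'

```text
time: 14.6
tool_pos: [0.6556, -0.0049, 0.1405]
tool_rot: [0.707, -0.017, 0.707, 0.017]
contact_force: [-2.6, 0.6, 1.5]
gripper_width: 0.531
```

play_rows --motion '[[-0.07,[0,0,0],0],[-0.08,[0,0,0],0],[-0.15,[0,0,0],0],[-1,[0,0,0],0],[-1,[0,0,0],0]]'

```text
time: 15.1
tool_pos: [0.6555, -0.0049, 0.1392]
tool_rot: [0.707, -0.017, 0.707, 0.017]
contact_force: [-0.1, -0.2, 0.2]
gripper_width: 0.891
```

```bash
python3 tilt.py s16 120 320 240 480
```

```text
{'time': 15.1, 'joint_pos': [-0.1209, 0.1923, 1.6183, 0.0001, 1.3306, -0.1699], 'tool_pos': [0.6555, -0.0049, 0.1392], 'tool_rot': [0.707, -0.0173, 0.7068, 0.0173], 'contact_force': [-0.0877, -0.1848, 0.1627], 'ft_torque': [-0.0046, 0.0307, -0.0061], 'gripper_width': 0.891}
0.04 32 [ 0.6587 -0.0173  0.0423] [ 0.63   -0.0389] [ 0.6948 -0.0055]
0.06 107 [ 0.6815 -0.0152  0.0587] [ 0.6461 -0.0448] [0.7051 0.0249]
0.08 49 [ 0.6596 -0.0147  0.0802] [ 0.6461 -0.0197] [ 0.6806 -0.0107]
0.1 50 [ 0.6613 -0.0144  0.0999] [ 0.6456 -0.0187] [ 0.6798 -0.01  ]
0.12 58 [ 0.6596 -0.0142  0.1204] [ 0.646 -0.02 ] [ 0.6794 -0.0102]
```

View pics/s16c.png

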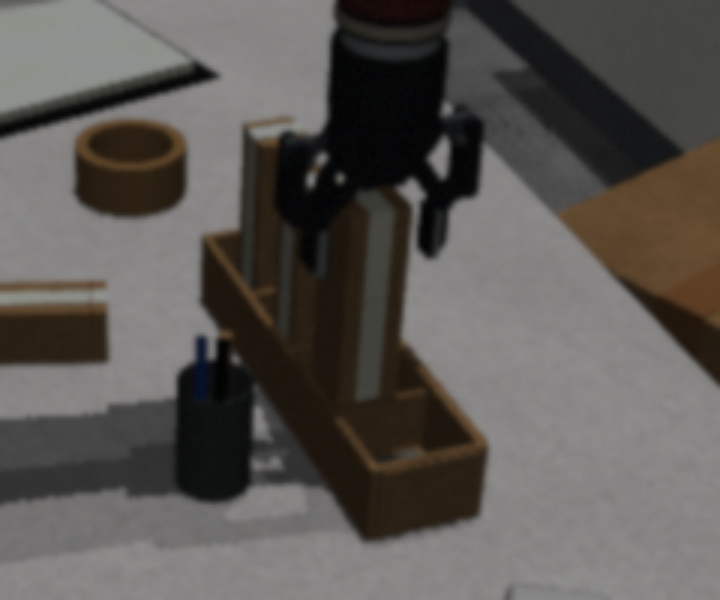

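play_rows --motion '[[-1,[0,0,0.03],0],[-1,[0,0,0.07],0],[-1,[0,0,0.1],0.1],[-1,[-0.03,0.02,0.11],0.24],[-1,[-0.06,0.05,0.11],0.38]]'

```text
time: 15.65
tool_pos: [0.5966, 0.0444, 0.2526]
tool_rot: [0.693, -0.152, 0.689, 0.151]
contact_force: [-0.6, 1.2, -0.5]
gripper_width: 1.002
```

play_rows --motion '[[-1,[-0.035,0.03,0],0.14],[-1,[-0.07,0.06,0],0.28],[-1,[-0.105,0.09,0],0.42],[-1,[-0.14,0.12,-0.02],0.56],[-1,[-0.157,0.133,-0.06],0.7]]'

```text
time: 16.15
tool_pos: [0.4388, 0.1806, 0.1927]
tool_rot: [0.599, -0.382, 0.593, 0.38]
contact_force: [0.1, 0.3, 0.2]
gripper_width: 1.001
```

play_rows --motion '[[-1,[0,0,-0.03],0.14],[-1,[0,0,-0.05],0.213],[-1,[0,0,-0.05],0.213]]'

```text
time: 16.45
tool_pos: [0.4357, 0.1778, 0.1357]
tool_rot: [0.552, -0.439, 0.556, 0.441]
contact_force: [0.4, -0.2, -0.9]
gripper_width: 1.002
```

```bash
cat > wm.py <<'E'
from h import *
import sys
show()
c=cams.camera_info('wrist')
im,d=grab('wrist',sys.argv[1])
s=state();K=np.array(c['K']);R=cv2.Rodrigues(np.array(c['rvec']))[0];t=np.array(c['tvec']).ravel()
v,u=np.mgrid[0:480,0:640]
x=(u-K[0,2])/K[0,0];y=(v-K[1,2])/K[1,1];r=np.hypot(x,y)+1e-9
X=np.stack([x/r*np.tan(r)*d,y/r*np.tan(r)*d,d],-1);P=(X-t)@R
m=(d>0)&(P[...,2]>.036)&(P[...,2]<.056)&(v<385)&(u>220)&(u<420)
q=P[m][:,:2].astype(np.float32);print(len(q),cv2.minAreaRect(q),np.median(P[m][:,2]))
q=s['tool_rot'];w,x,y,z=q;print('yaw',np.degrees(np.arctan2(2*(y*z-w*x),2*(x*z+w*y))))
E
python3 wm.py w17.png; python3 - <<'E'
from h import *
im,d=grab('top','t17.png');cv2.imwrite('pics/t17c.png',cv2.resize(im[150:380,180:440],None,fx=3,fy=2.5)[:,:,::-1][:590])
E
```

```text
{'time': 16.45, 'joint_pos': [0.229, -0.2458, 2.0539, -0.0, 1.3402, -1.1133], 'tool_pos': [0.4357, 0.1778, 0.1357], 'tool_rot': [0.5516, -0.4387, 0.5559, 0.4407], 'contact_force': [0.3785, -0.2268, -0.899], 'ft_torque': [-0.0109, -0.0086, -0.0236], 'gripper_width': 1.0019}
14271 ((0.44190508127212524, 0.18079033493995667), (0.04658346250653267, 0.14571678638458252), 76.68006896972656) 0.04621096174872309
yaw 76.81232675697393
```

View pics/w17.png

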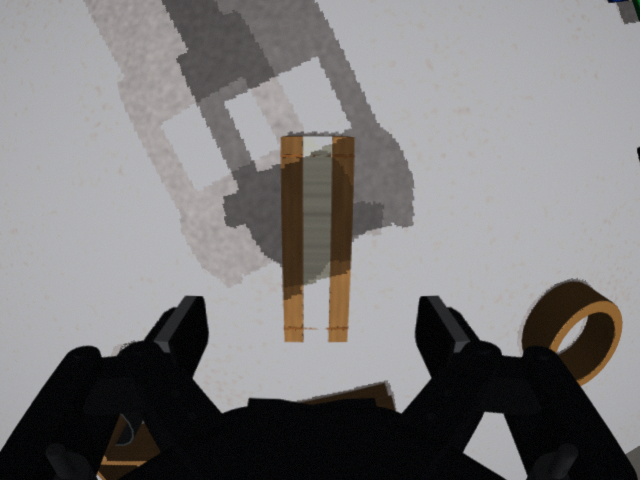

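View pics/t17c.png

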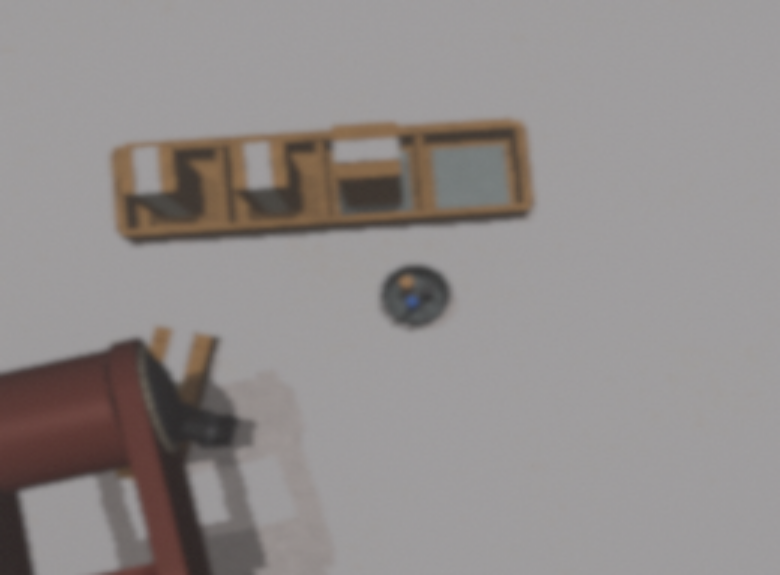

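play_rows --motion '[[-1,[0.002,0.001,-0.045],0],[-1,[0.002,0.001,-0.09],0],[-1,[0.002,0.001,-0.12],0],[-1,[0.002,0.001,-0.133],0],[-1,[0.002,0.001,-0.133],0]]'

```text
time: 17.05
tool_pos: [0.4404, 0.179, 0.006]
tool_rot: [0.554, -0.439, 0.555, 0.44]
contact_force: [0.1, -0.8, -0.3]
gripper_width: 1.0
```

play_rows --motion '[[1,[0,0,0],0],[1,[0,0,0],0],[1,[0,0,0],0],[1,[0,0,0],0],[1,[0,0,0],0]]'

```text
time: 17.55
tool_pos: [0.4424, 0.1796, 0.0087]
tool_rot: [0.555, -0.44, 0.552, 0.439]
contact_force: [-0.6, -0.5, 6.4]
gripper_width: 0.532
```

play_rows --motion '[[1,[0,0,0.015],0],[1,[0,0,0.03],0],[1,[0,0,0.045],0],[1,[0,0,0.045],0],[1,[0,0,0.045],0]]'

```text
time: 18.05
tool_pos: [0.4402, 0.1791, 0.0511]
tool_rot: [0.554, -0.44, 0.554, 0.44]
contact_force: [-0.3, 0.1, -4.1]
gripper_width: 0.535
```

```bash
python3 - <<'E'
from h import *
show()
im,d=grab('wrist','w18.png');show(); grab('side','s18.png')
show()
E
```

```text
{'time': 18.05, 'joint_pos': [0.2297, -0.1223, 2.1026, -0.0001, 1.1611, -1.1123], 'tool_pos': [0.4402, 0.1791, 0.0511], 'tool_rot': [0.5539, -0.4397, 0.5537, 0.4396], 'contact_force': [-0.3364, 0.0793, -4.0822], 'ft_torque': [-0.0297, -0.0633, 0.0336], 'gripper_width': 0.5348}
{'time': 18.1, 'joint_pos': [0.2296, -0.1216, 2.1032, -0.0001, 1.1612, -1.1123], 'tool_pos': [0.4397, 0.179, 0.0504], 'tool_rot': [0.5534, -0.4395, 0.5542, 0.4398], 'contact_force': [0.0741, -0.449, -3.4756], 'ft_torque': [0.0007, -0.1184, 0.0166], 'gripper_width': 0.5306}
{'time': 18.15, 'joint_pos': [0.2297, -0.1212, 2.1035, -0.0, 1.1613, -1.1124], 'tool_pos': [0.4394, 0.1789, 0.0501], 'tool_rot': [0.5532, -0.4394, 0.5545, 0.44], 'contact_force': [0.4544, 0.3033, -2.7232], 'ft_torque': [-0.0447, -0.0678, -0.0091], 'gripper_width': 0.53}
```

View pics/w18.png

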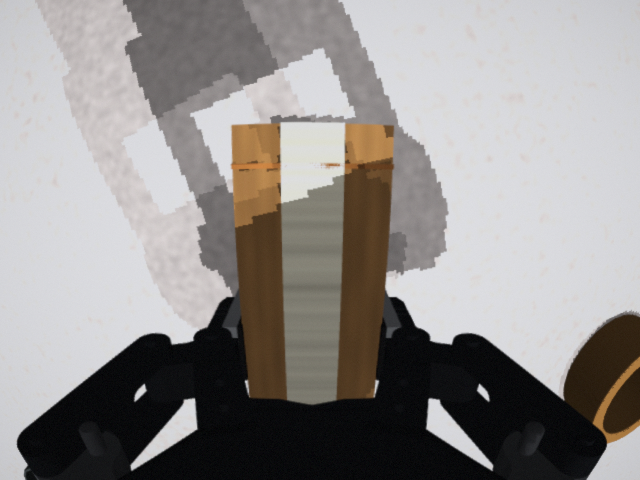

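```bash
python3 - <<'E'
from h import *
T=[];F=[]
for i in range(12):
    cams.grab_frame('wrist'); s=state();T.append(s['ft_torque']);F.append(s['contact_force'])
T=np.array(T);print(T.mean(0),T.std(0)/12**.5,np.mean(F,0)); e=np.array([-.974,.227]);print(np.round(T[:,1],3))
E
```

```text
[-1.45210519e-02 -9.25232106e-02  4.88987811e-06] [0.00887252 0.00965551 0.00970127] [-0.17955457 -0.14649701 -3.14211446]
[-0.073 -0.149 -0.087 -0.098 -0.12  -0.086 -0.068 -0.09  -0.083 -0.157
 -0.035 -0.064]
```

play_rows --motion '[[1,[0,0,-0.015],0],[1,[0,0,-0.03],0],[1,[0,0,-0.037],0],[1,[0,0,-0.04],0],[1,[0,0,-0.041],0]]'

```text
time: 19.25
tool_pos: [0.4404, 0.1792, 0.0103]
tool_rot: [0.554, -0.44, 0.554, 0.44]
contact_force: [0.1, 0.0, -3.8]
gripper_width: 0.533
```

play_rows --motion '[[1,[0,0,0],0],[-0.07,[0,0,0],0],[-0.2,[0,0,0],0],[-1,[0,0,0],0],[-1,[0,0,0],0]]'

```text
time: 19.75
tool_pos: [0.441, 0.1793, 0.011]
tool_rot: [0.554, -0.44, 0.553, 0.439]
contact_force: [0.4, -0.4, -0.2]
gripper_width: 0.913
```

play_rows --motion '[[-1,[0,0,0.002],0],[-1,[0,0,0.03],0],[-1,[0,0,0.07],0],[-1,[0,0,0.1],0],[-1,[0,0,0.1],0]]'

```text
time: 20.25
tool_pos: [0.4441, 0.1801, 0.1162]
tool_rot: [0.557, -0.441, 0.55, 0.438]
contact_force: [0.2, 0.2, -0.0]
gripper_width: 0.999
```

```bash
python3 wm.py w19.png;python3 -c "
from h import *;show()"
```

```text
{'time': 20.25, 'joint_pos': [0.2297, -0.2123, 2.0607, 0.0, 1.2826, -1.1124], 'tool_pos': [0.4441, 0.1801, 0.1162], 'tool_rot': [0.5572, -0.4413, 0.5504, 0.4381], 'contact_force': [0.1867, 0.1622, -0.0475], 'ft_torque': [0.0833, -0.0635, -0.0946], 'gripper_width': 0.9993}
17039 ((0.4411163926124573, 0.1807134598493576), (0.046347346156835556, 0.1464112550020218), 76.72644805908203) 0.04618244032073763
yaw 76.89342154117189
{'time': 20.3, 'joint_pos': [0.2297, -0.2103, 2.0638, -0.0, 1.2818, -1.1123], 'tool_pos': [0.4425, 0.1797, 0.1135], 'tool_rot': [0.5558, -0.4406, 0.5518, 0.4387], 'contact_force': [0.5226, 0.7856, -1.061], 'ft_torque': [-0.0588, 0.0035, -0.0119], 'gripper_width': 0.9963}
```

View pics/w19.png

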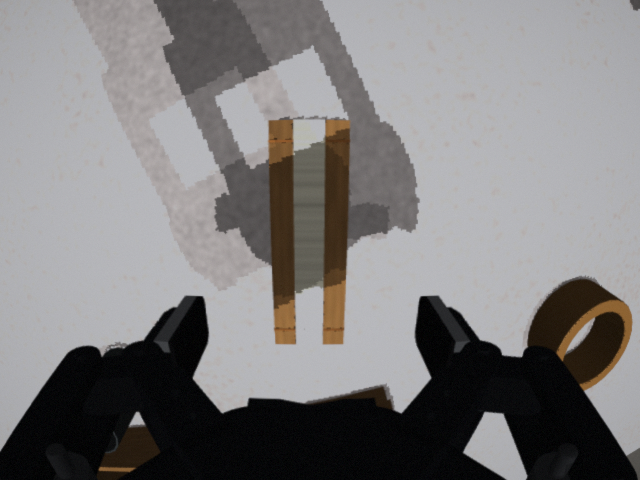

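play_rows --motion '[[-1,[0.03,-0.006,-0.01],0],[-1,[0.05,-0.011,-0.045],0],[-1,[0.05,-0.011,-0.085],0],[-1,[0.05,-0.011,-0.102],0],[-1,[0.05,-0.011,-0.109],0]]'

```text
time: 20.8
tool_pos: [0.487, 0.1674, -0.003]
tool_rot: [0.551, -0.438, 0.556, 0.441]
contact_force: [-0.2, 0.5, -0.8]
gripper_width: 1.001
```

play_rows --motion '[[-0.5,[0,0,0],0],[0,[0,0,0],0],[1,[0,0,0],0],[1,[0,0,0],0],[1,[0,0,0],0]]'

```text
time: 21.3
tool_pos: [0.4919, 0.1685, 0.003]
tool_rot: [0.555, -0.44, 0.553, 0.439]
contact_force: [1.1, -0.2, 3.8]
gripper_width: 0.529
```

```bash
python3 - <<'E'
from h import *
show()
im,d=grab('wrist','w20.png')
show()
E
```

```text
{'time': 21.3, 'joint_pos': [0.1868, 0.0654, 2.0149, -0.0001, 1.0578, -1.1553], 'tool_pos': [0.4919, 0.1685, 0.003], 'tool_rot': [0.5549, -0.4403, 0.5527, 0.4391], 'contact_force': [1.1332, -0.1592, 3.8496], 'ft_torque': [-0.0099, -0.041, 0.0092], 'gripper_width': 0.5287}
{'time': 21.35, 'joint_pos': [0.1868, 0.0655, 2.0148, -0.0, 1.0579, -1.1553], 'tool_pos': [0.4919, 0.1685, 0.003], 'tool_rot': [0.5549, -0.4403, 0.5527, 0.4391], 'contact_force': [1.6629, 0.7799, 5.6963], 'ft_torque': [-0.0009, -0.0326, -0.0175], 'gripper_width': 0.5302}
```

View pics/w20.png

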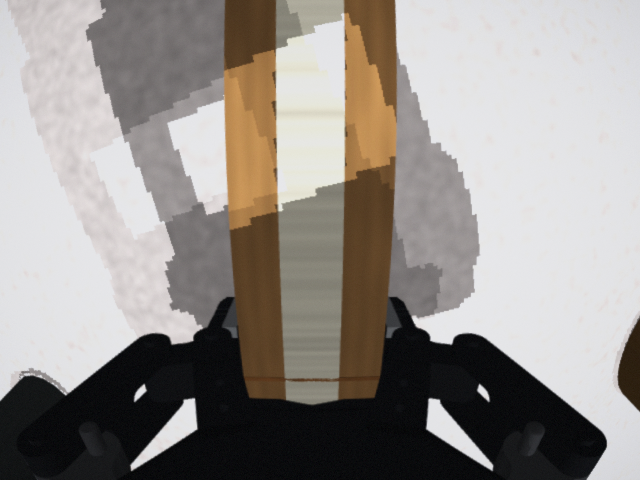

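play_rows --motion '[[1,[0,0,0.012],0],[1,[0.01,0,0.025],0],[1,[0.02,0,0.03],0],[1,[0.03,0,0.03],0],[1,[0.03,0,0.03],0]]'

```text
time: 21.85
tool_pos: [0.5223, 0.1681, 0.0319]
tool_rot: [0.554, -0.44, 0.553, 0.439]
contact_force: [-0.2, -0.7, -2.9]
gripper_width: 0.53
```

```bash
python3 - <<'E'
from h import *
show()
E
```

```text
{'time': 21.85, 'joint_pos': [0.1757, 0.0837, 1.9372, -0.0001, 1.1189, -1.1656], 'tool_pos': [0.5223, 0.1681, 0.0319], 'tool_rot': [0.5545, -0.4398, 0.5534, 0.4392], 'contact_force': [-0.1823, -0.6545, -2.8934], 'ft_torque': [-0.0477, -0.2506, 0.0673], 'gripper_width': 0.5303}
```

play_rows --motion '[[0,[0,0,0],0],[-0.05,[0,0,0],0],[-0.065,[0,0,0],0],[-0.07,[0,0,0],0]]'

```text
time: 22.25
tool_pos: [0.5199, 0.1681, 0.0309]
tool_rot: [0.554, -0.44, 0.554, 0.44]
contact_force: [-0.3, -1.6, -3.1]
gripper_width: 0.538
```

```bash
python3 - <<'E'
from h import *
show()
E
```

```text
{'time': 22.25, 'joint_pos': [0.1765, 0.0816, 1.9414, -0.0, 1.1194, -1.1655], 'tool_pos': [0.5199, 0.1681, 0.0309], 'tool_rot': [0.5535, -0.4395, 0.5541, 0.4398], 'contact_force': [-0.3294, -1.5796, -3.091], 'ft_torque': [-0.0128, -0.2543, -0.0249], 'gripper_width': 0.5385}
```

play_rows --motion '[[-0.075,[0,0,0],0],[-0.075,[0,0,0],0]]'

```text
time: 22.45
tool_pos: [0.5202, 0.1682, 0.0315]
tool_rot: [0.554, -0.439, 0.554, 0.44]
contact_force: [-1.1, -0.2, -1.3]
gripper_width: 0.54
```

```bash
python3 - <<'E'
from h import *
show()
E
```

```text
{'time': 22.45, 'joint_pos': [0.1766, 0.0813, 1.9406, 0.0002, 1.1203, -1.1656], 'tool_pos': [0.5202, 0.1682, 0.0315], 'tool_rot': [0.5536, -0.4395, 0.554, 0.4398], 'contact_force': [-1.1043, -0.2194, -1.3003], 'ft_torque': [-0.0252, 0.168, 0.0241], 'gripper_width': 0.5397}
```

play_rows --motion '[[-0.08,[0,0,0],0],[-0.08,[0,0,0],0]]'

```text
time: 22.65
tool_pos: [0.5208, 0.1682, 0.0318]
tool_rot: [0.554, -0.44, 0.554, 0.439]
contact_force: [-0.3, -0.3, -0.0]
gripper_width: 0.536
```

```bash
python3 - <<'E'
from h import *
show()
im,d=grab('side','s21.png');cv2.imwrite('pics/s21c.png',cv2.resize(im[140:340,180:420],None,fx=3,fy=3)[:,:,::-1])
E
```

```text
{'time': 22.65, 'joint_pos': [0.1764, 0.0812, 1.94, -0.0001, 1.1195, -1.1655], 'tool_pos': [0.5208, 0.1682, 0.0318], 'tool_rot': [0.5541, -0.4398, 0.5535, 0.4395], 'contact_force': [-0.2869, -0.2941, -0.0118], 'ft_torque': [0.0002, 0.0148, -0.0247], 'gripper_width': 0.5358}
```

View pics/s21c.png

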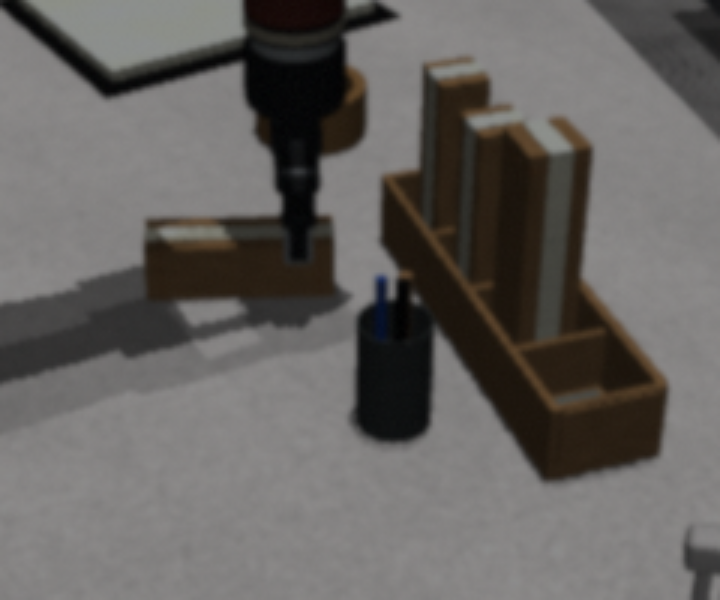

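play_rows --motion '[[-0.3,[0,0,0],0],[-0.5,[0,0,-0.01],0],[-0.5,[0,0,-0.02],0],[-0.5,[0,0,-0.028],0],[0,[0,0,-0.029],0]]'

```text
time: 23.2
tool_pos: [0.5188, 0.1678, 0.0001]
tool_rot: [0.553, -0.439, 0.555, 0.44]
contact_force: [0.4, -0.1, 0.2]
gripper_width: 0.596
```

play_rows --motion '[[1,[0,0,0],0],[1,[0,0,0],0],[1,[0,0,0],0],[1,[0,0,0.014],0],[1,[0,0,0.024],0]]'

```text
time: 23.7
tool_pos: [0.5207, 0.1682, 0.0276]
tool_rot: [0.554, -0.44, 0.554, 0.439]
contact_force: [-1.0, 0.5, -2.5]
gripper_width: 0.536
```

play_rows --motion '[[0,[0,0,0],0],[-0.05,[0,0,0],0],[-0.07,[0,0,0],0],[-0.073,[0,0,0],0],[-0.073,[0,0,0],0]]'

```text
time: 24.2
tool_pos: [0.52, 0.1681, 0.026]
tool_rot: [0.553, -0.439, 0.554, 0.44]
contact_force: [-0.6, 0.2, -1.9]
gripper_width: 0.533
```

```bash
python3 - <<'E'
from h import *
show()
im,d=grab('side','s22.png');cv2.imwrite('pics/s22c.png',cv2.resize(im[140:340,180:420],None,fx=3,fy=3)[:,:,::-1]);show()
E
```

```text
{'time': 24.2, 'joint_pos': [0.1764, 0.0897, 1.9425, 0.0001, 1.1105, -1.1656], 'tool_pos': [0.52, 0.1681, 0.026], 'tool_rot': [0.5535, -0.4394, 0.5542, 0.4399], 'contact_force': [-0.5747, 0.2434, -1.8518], 'ft_torque': [-0.066, 0.1339, -0.0111], 'gripper_width': 0.5335}
{'time': 24.25, 'joint_pos': [0.1764, 0.0897, 1.9423, 0.0001, 1.1108, -1.1656], 'tool_pos': [0.52, 0.1681, 0.026], 'tool_rot': [0.5534, -0.4394, 0.5542, 0.4399], 'contact_force': [-0.5185, -1.1785, -2.2244], 'ft_torque': [0.0242, 0.0785, 0.0321], 'gripper_width': 0.5369}
```

View pics/s22c.png

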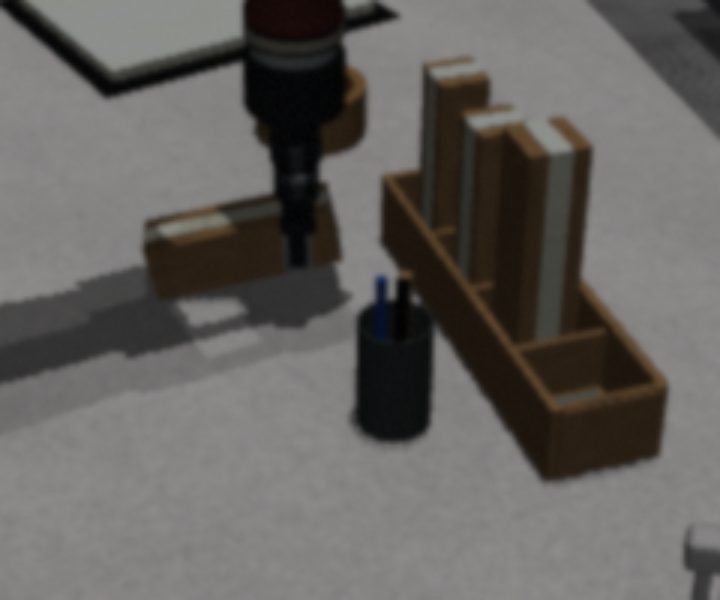

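play_rows --motion '[[-0.07,[-0.005,0.001,0.01],0],[-0.07,[-0.01,0.002,0.02],0],[-0.07,[-0.017,0.004,0.029],0],[-0.07,[-0.024,0.005,0.038],0]]'

```text
time: 24.65
tool_pos: [0.496, 0.1734, 0.0656]
tool_rot: [0.554, -0.44, 0.553, 0.44]
contact_force: [0.9, -0.5, -2.8]
gripper_width: 0.539
```

```bash
python3 - <<'E'
from h import *
show()
im,d=grab('side','s23.png');cv2.imwrite('pics/s23c.png',cv2.resize(im[140:340,180:420],None,fx=3,fy=3)[:,:,::-1]);show()
E
```

```text
{'time': 24.65, 'joint_pos': [0.1947, -0.0199, 1.9786, 0.0, 1.1819, -1.1476], 'tool_pos': [0.496, 0.1734, 0.0656], 'tool_rot': [0.5541, -0.4399, 0.5534, 0.4396], 'contact_force': [0.8637, -0.4782, -2.7687], 'ft_torque': [-0.0683, -0.1923, -0.0282], 'gripper_width': 0.5394}
{'time': 24.7, 'joint_pos': [0.1952, -0.0224, 1.9785, 0.0004, 1.1835, -1.1475], 'tool_pos': [0.4959, 0.1738, 0.0669], 'tool_rot': [0.5543, -0.44, 0.553, 0.4396], 'contact_force': [1.9383, 1.6255, -1.6394], 'ft_torque': [0.0639, -0.2343, 0.0033], 'gripper_width': 0.5372}
```

View pics/s23c.png

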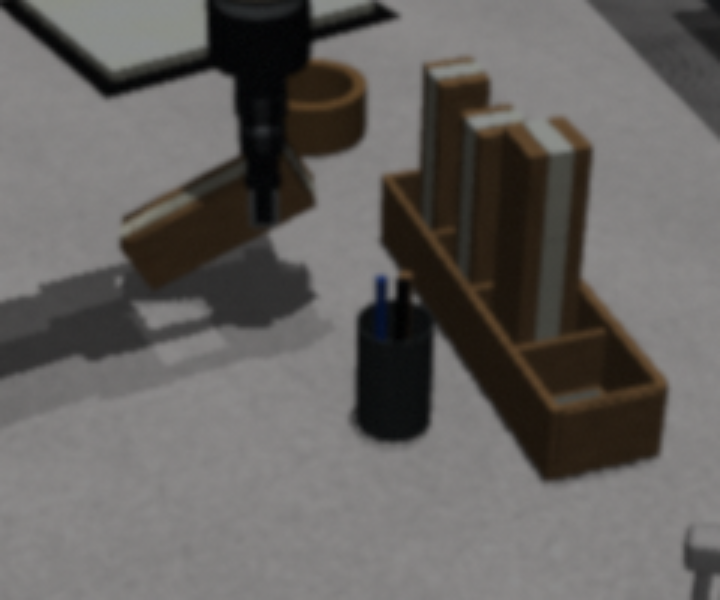

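play_rows --motion '[[-0.073,[0,0,0],0],[-0.073,[-0.008,0.002,0.007],0],[-0.072,[-0.017,0.004,0.014],0],[-0.072,[-0.026,0.006,0.021],0]]'

```text
time: 25.1
tool_pos: [0.4694, 0.1793, 0.0856]
tool_rot: [0.554, -0.44, 0.554, 0.44]
contact_force: [0.7, -0.0, -3.5]
gripper_width: 0.538
```

```bash
python3 - <<'E'
from h import *
show()
im,d=grab('side','s24.png');cv2.imwrite('pics/s24c.png',cv2.resize(im[140:340,180:420],None,fx=3,fy=3)[:,:,::-1]);show()
E
```

```text
{'time': 25.1, 'joint_pos': [0.2166, -0.1035, 2.0206, 0.0001, 1.2252, -1.1254], 'tool_pos': [0.4694, 0.1793, 0.0856], 'tool_rot': [0.5536, -0.4395, 0.5541, 0.4398], 'contact_force': [0.6727, -0.0089, -3.5416], 'ft_torque': [-0.0104, -0.1836, -0.0632], 'gripper_width': 0.5376}
{'time': 25.15, 'joint_pos': [0.2175, -0.1061, 2.021, 0.0006, 1.2268, -1.1253], 'tool_pos': [0.4689, 0.1798, 0.0867], 'tool_rot': [0.5537, -0.4396, 0.5536, 0.44], 'contact_force': [0.0511, 0.9502, -2.6263], 'ft_torque': [0.1197, -0.2044, -0.075], 'gripper_width': 0.5398}
```

View pics/s24c.png

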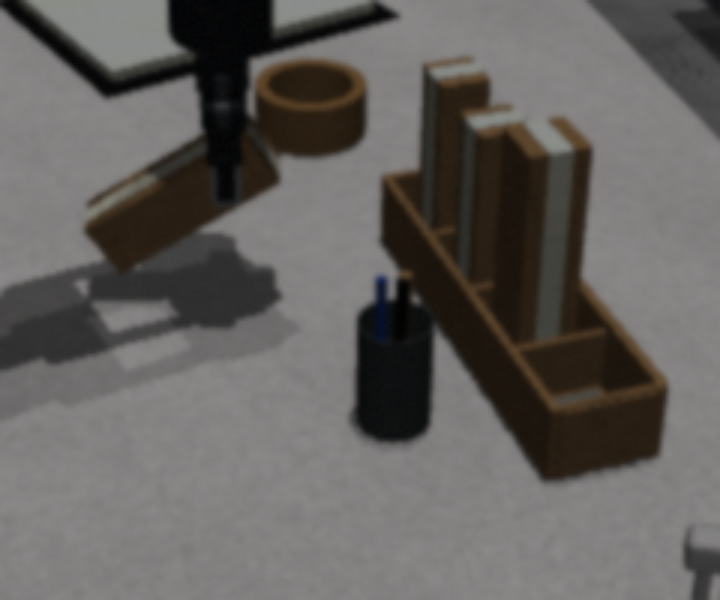

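play_rows --motion '[[-0.075,[0,0,0],0],[-0.075,[0,0,0],0],[-0.072,[0,0,0],0]]'

```text
time: 25.45
tool_pos: [0.4708, 0.179, 0.0854]
tool_rot: [0.554, -0.44, 0.554, 0.439]
contact_force: [-0.3, -0.6, -2.9]
gripper_width: 0.541
```

```bash
python3 - <<'E'
from h import *
show()
im,d=grab('side','s25.png');cv2.imwrite('pics/s25c.png',cv2.resize(im[140:340,180:420],None,fx=3,fy=3)[:,:,::-1]);show()
E
```

```text
{'time': 25.45, 'joint_pos': [0.2157, -0.1011, 2.0186, -0.0004, 1.2233, -1.1261], 'tool_pos': [0.4708, 0.179, 0.0854], 'tool_rot': [0.554, -0.4399, 0.5536, 0.4394], 'contact_force': [-0.3462, -0.5608, -2.9175], 'ft_torque': [-0.1223, -0.0883, 0.0158], 'gripper_width': 0.5407}
{'time': 25.5, 'joint_pos': [0.2156, -0.1009, 2.0186, -0.0003, 1.2235, -1.126], 'tool_pos': [0.4708, 0.179, 0.0854], 'tool_rot': [0.554, -0.4398, 0.5537, 0.4394], 'contact_force': [1.1455, 0.1189, -1.4266], 'ft_torque': [-0.1049, -0.2029, 0.0043], 'gripper_width': 0.5391}
```

View pics/s25c.png

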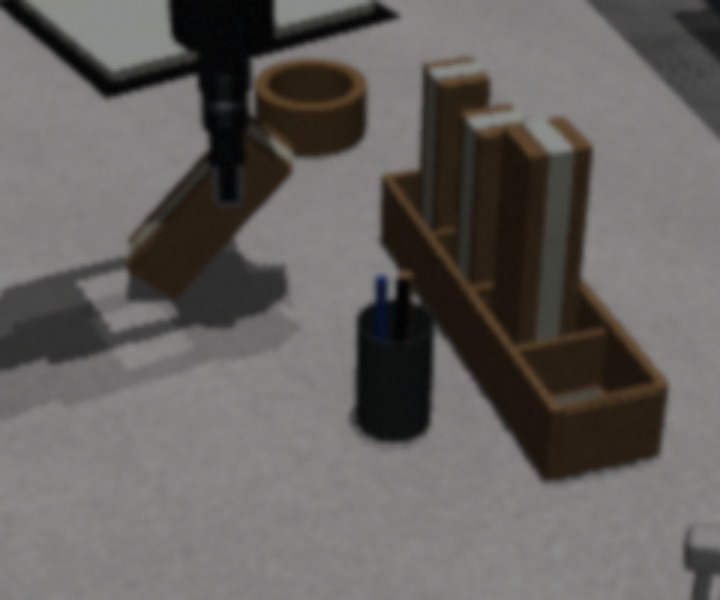

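play_rows --motion '[[-0.073,[-0.008,0.002,0.004],0],[-0.073,[-0.016,0.004,0.008],0],[-0.073,[-0.025,0.006,0.011],0],[-0.074,[-0.034,0.008,0.013],0],[-0.074,[-0.042,0.01,0.015],0]]'

```text
time: 26.0
tool_pos: [0.4273, 0.1894, 0.1004]
tool_rot: [0.554, -0.44, 0.554, 0.44]
contact_force: [0.5, 0.2, -3.3]
gripper_width: 0.537
```

```bash
python3 - <<'E'
from h import *
show()
im,d=grab('side','s26.png');cv2.imwrite('pics/s26c.png',cv2.resize(im[140:340,180:420],None,fx=3,fy=3)[:,:,::-1]);show()
E
```

```text
{'time': 26.0, 'joint_pos': [0.2577, -0.2162, 2.0922, 0.0001, 1.2657, -1.0846], 'tool_pos': [0.4273, 0.1894, 0.1004], 'tool_rot': [0.5537, -0.4397, 0.5538, 0.4398], 'contact_force': [0.5301, 0.2202, -3.3208], 'ft_torque': [-0.0161, -0.1297, -0.034], 'gripper_width': 0.5369}
{'time': 26.05, 'joint_pos': [0.2585, -0.2174, 2.0932, 0.0006, 1.2668, -1.0844], 'tool_pos': [0.4265, 0.1897, 0.1005], 'tool_rot': [0.5534, -0.4395, 0.5539, 0.4402], 'contact_force': [-0.2568, 1.2294, -2.4917], 'ft_torque': [0.0912, -0.0604, -0.0013], 'gripper_width': 0.5373}
```

View pics/s26c.png

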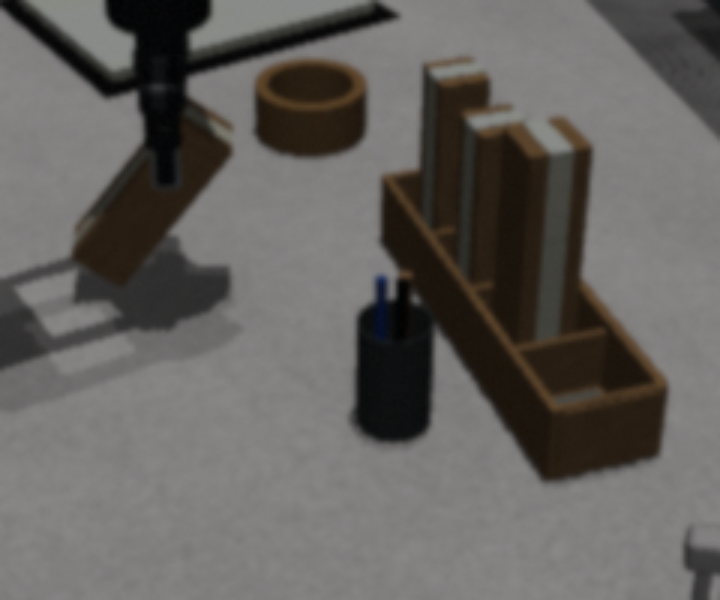

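play_rows --motion '[[-0.076,[0,0,0],0],[-0.076,[0,0,0],0],[-0.07,[0,0,0],0]]'

```text
time: 26.35
tool_pos: [0.4288, 0.1891, 0.1004]
tool_rot: [0.554, -0.44, 0.554, 0.439]
contact_force: [0.5, 0.4, -2.7]
gripper_width: 0.536
```

```bash
python3 - <<'E'
from h import *
show()
im,d=grab('side','s27.png');cv2.imwrite('pics/s27c.png',cv2.resize(im[140:340,180:420],None,fx=3,fy=3)[:,:,::-1]);show()
E
```

```text
{'time': 26.35, 'joint_pos': [0.2564, -0.2133, 2.0898, -0.0002, 1.2646, -1.0853], 'tool_pos': [0.4288, 0.1891, 0.1004], 'tool_rot': [0.554, -0.4398, 0.5537, 0.4395], 'contact_force': [0.5001, 0.3692, -2.6725], 'ft_torque': [-0.0163, -0.0308, -0.0404], 'gripper_width': 0.5356}
{'time': 26.4, 'joint_pos': [0.2564, -0.2131, 2.0897, -0.0001, 1.2647, -1.0854], 'tool_pos': [0.4288, 0.1891, 0.1004], 'tool_rot': [0.554, -0.4397, 0.5538, 0.4395], 'contact_force': [-0.2654, -0.1516, -2.5006], 'ft_torque': [-0.0205, -0.1338, -0.005], 'gripper_width': 0.5376}
```

View pics/s27c.png

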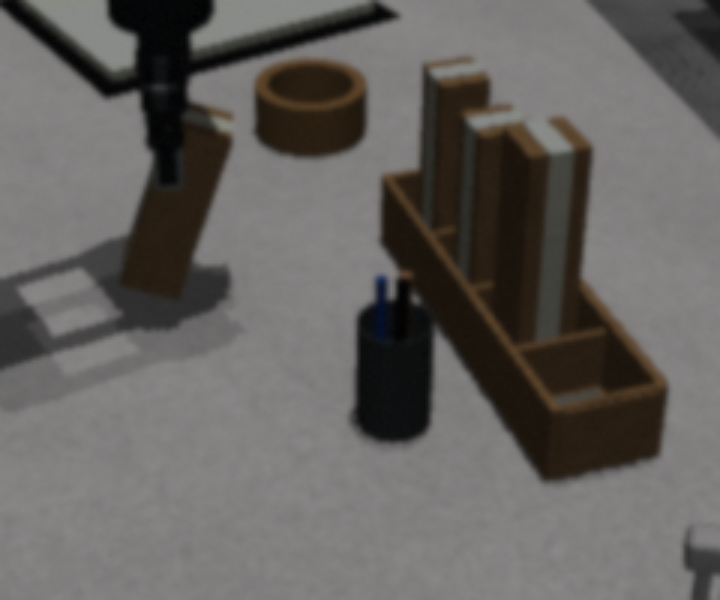

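play_rows --motion '[[-0.072,[-0.006,0.001,-0.002],0],[-0.072,[-0.014,0.003,-0.001],0],[-0.072,[-0.022,0.005,-0.001],0],[-0.072,[-0.03,0.007,-0.001],0],[-0.072,[-0.034,0.008,-0.001],0]]'

```text
time: 26.9
tool_pos: [0.3931, 0.1973, 0.0989]
tool_rot: [0.553, -0.44, 0.554, 0.44]
contact_force: [0.6, 0.3, -1.8]
gripper_width: 0.538
```

```bash
python3 tilt.py s28 140 340 180 420
```

```text
{'time': 26.9, 'joint_pos': [0.2957, -0.2911, 2.1553, 0.0001, 1.278, -1.047], 'tool_pos': [0.3931, 0.1973, 0.0989], 'tool_rot': [0.5535, -0.4397, 0.5539, 0.44], 'contact_force': [0.5613, 0.3163, -1.8036], 'ft_torque': [-0.0414, -0.1275, 0.0235], 'gripper_width': 0.5384}
```

View pics/s28c.png

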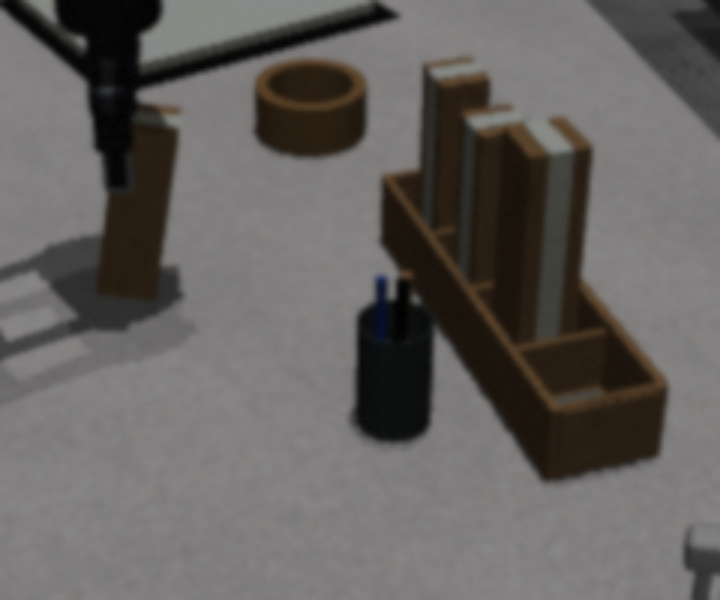

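play_rows --motion '[[-0.073,[-0.006,0.001,-0.002],0],[-0.073,[-0.012,0.003,-0.002],0],[-0.073,[-0.016,0.004,-0.003],0],[-0.073,[-0.016,0.004,-0.004],0]]'

```text
time: 27.35
tool_pos: [0.378, 0.2014, 0.0963]
tool_rot: [0.554, -0.44, 0.554, 0.44]
contact_force: [-4.1, -0.0, 10.2]
gripper_width: 0.539
```

```bash
sed -i 's/&(im.max(2)>45)/\&(im.max(2)>28)/' tilt.py; python3 tilt.py s29 140 340 180 420
```

```text
{'time': 27.35, 'joint_pos': [0.3153, -0.3216, 2.1836, 0.0002, 1.2802, -1.0271], 'tool_pos': [0.378, 0.2014, 0.0963], 'tool_rot': [0.5535, -0.4396, 0.5539, 0.4399], 'contact_force': [-4.1088, -0.0427, 10.186], 'ft_torque': [-0.3283, 0.7345, -0.0247], 'gripper_width': 0.539}
0.02 89 [0.3852 0.1748 0.0203] [0.3626 0.1667] [0.4075 0.1835]
0.04 101 [0.3866 0.1751 0.0399] [0.3635 0.1653] [0.4158 0.1979]
0.06 97 [0.3878 0.1746 0.0598] [0.3647 0.1661] [0.4159 0.1938]
0.08 103 [0.3892 0.1748 0.0799] [0.3658 0.1644] [0.4157 0.1861]
```

View pics/s29c.png

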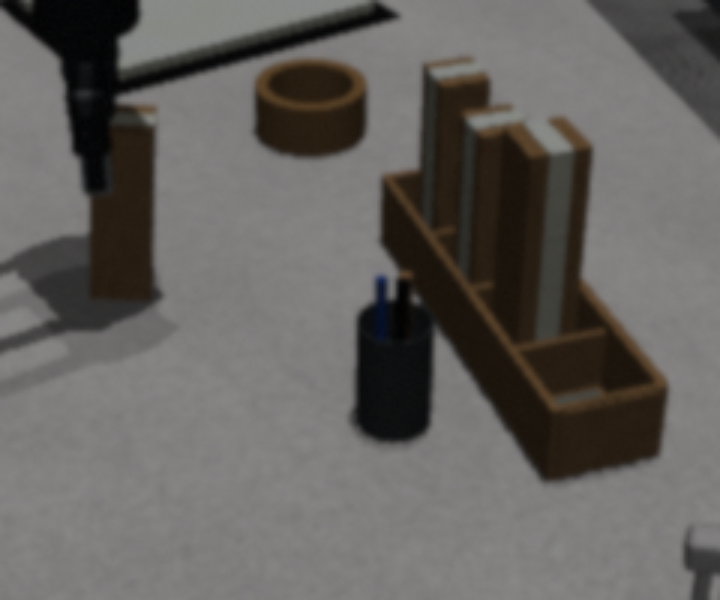

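play_rows --motion '[[-0.073,[-0.004,0.001,0.003],0],[-0.08,[-0.004,0.001,0.003],0],[-0.12,[-0.004,0.001,0.003],0],[-0.5,[-0.004,0.001,0.003],0],[-1,[-0.004,0.001,0.003],0]]'

```text
time: 27.9
tool_pos: [0.3745, 0.2021, 0.0983]
tool_rot: [0.554, -0.44, 0.554, 0.44]
contact_force: [-0.2, -0.3, 0.3]
gripper_width: 0.88
```

play_rows --motion '[[-1,[0,0,0.003],0],[-1,[0,0,0.003],0]]'

```text
time: 28.1
tool_pos: [0.3748, 0.2023, 0.1018]
tool_rot: [0.554, -0.44, 0.554, 0.44]
contact_force: [-0.5, 0.0, -0.3]
gripper_width: 0.999
```

```bash
python3 tilt.py s30 140 340 180 420; python3 - <<'E'
from h import *
im,d=grab('wrist','w30.png')
E
```

```text
{'time': 28.1, 'joint_pos': [0.3197, -0.3378, 2.1859, 0.0, 1.2927, -1.0222], 'tool_pos': [0.3748, 0.2023, 0.1018], 'tool_rot': [0.5541, -0.4397, 0.5535, 0.4395], 'contact_force': [-0.4702, 0.0094, -0.302], 'ft_torque': [0.0046, -0.0215, 0.0003], 'gripper_width': 0.9995}
0.02 92 [0.3793 0.1765 0.02  ] [0.3553 0.1672] [0.4038 0.1887]
0.04 103 [0.3785 0.1788 0.0399] [0.355  0.1667] [0.4094 0.2119]
0.06 95 [0.3788 0.1767 0.0602] [0.3551 0.1677] [0.4032 0.1852]
0.08 98 [0.3809 0.1789 0.0798] [0.3556 0.1692] [0.4105 0.2176]
0.1 26 [0.3806 0.1775 0.0953] [0.3554 0.1703] [0.4039 0.1913]
```

View pics/s30c.png

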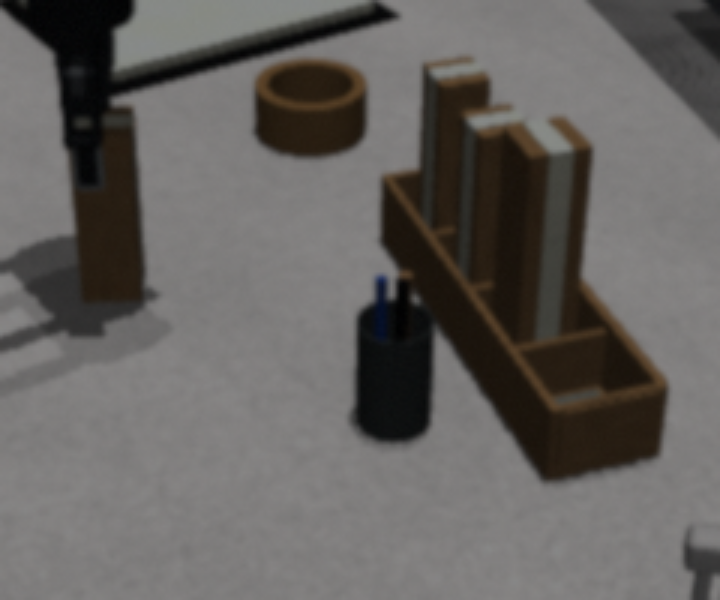

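View pics/w30.png

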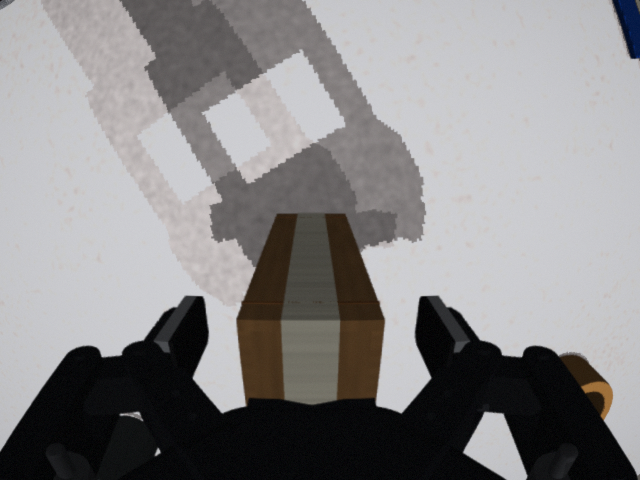

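play_rows --motion '[[-1,[0.005,-0.001,0.003],0],[-1,[0.01,-0.002,0.004],0],[-0.5,[0.01,-0.002,0.004],0],[1,[0.01,-0.002,0.004],0],[1,[0.01,-0.002,0.004],0]]'

```text
time: 28.7
tool_pos: [0.3844, 0.2001, 0.1054]
tool_rot: [0.554, -0.44, 0.554, 0.44]
contact_force: [0.9, 1.6, -0.4]
gripper_width: 0.527
```

play_rows --motion '[[1,[0,0,0],0],[1,[0,0,0],0],[1,[0,0,0.01],0],[1,[0,0,0.03],0],[1,[0,0,0.05],0]]'

```text
time: 29.2
tool_pos: [0.3833, 0.2, 0.1551]
tool_rot: [0.553, -0.439, 0.555, 0.44]
contact_force: [1.4, 0.1, -3.2]
gripper_width: 0.535
```

```bash
python3 tilt.py s31 140 340 180 420
```

```text
{'time': 29.2, 'joint_pos': [0.3081, -0.3784, 2.1229, 0.0003, 1.3997, -1.034], 'tool_pos': [0.3833, 0.2, 0.1551], 'tool_rot': [0.553, -0.4392, 0.5546, 0.4401], 'contact_force': [1.3749, 0.1237, -3.2099], 'ft_torque': [0.0226, -0.0298, 0.0059], 'gripper_width': 0.5355}
0.06 103 [0.3792 0.1785 0.0601] [0.3542 0.1694] [0.4087 0.2143]
0.08 108 [0.3775 0.1767 0.0802] [0.3542 0.1665] [0.4032 0.1909]
0.1 107 [0.3792 0.1788 0.1002] [0.3545 0.1663] [0.409  0.2168]
0.12 113 [0.3778 0.1774 0.1203] [0.3549 0.1673] [0.4032 0.1913]
0.14 115 [0.3787 0.1785 0.1399] [0.3541 0.1688] [0.4092 0.2172]
```

View pics/s31c.png

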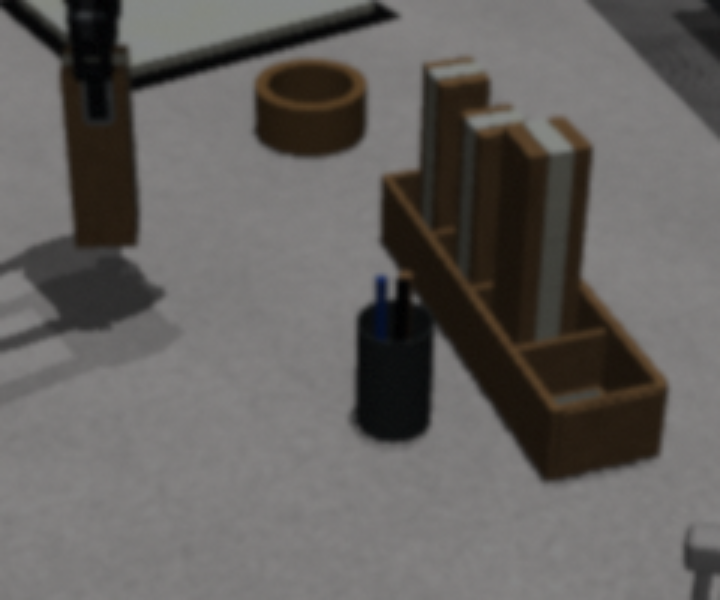

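play_rows --motion '[[1,[0.005,-0.03,0.02],-0.1],[1,[0.01,-0.07,0.035],-0.23],[1,[0.015,-0.115,0.035],-0.37],[1,[0.02,-0.16,0.035],-0.51],[1,[0.025,-0.205,0.035],-0.65]]'

```text
time: 29.75
tool_pos: [0.4089, -0.0063, 0.1899]
tool_rot: [0.666, -0.238, 0.666, 0.238]
contact_force: [1.3, 0.7, -4.3]
gripper_width: 0.53
```

play_rows --motion '[[1,[0.01,-0.045,0],-0.14],[1,[0.025,-0.085,0],-0.28],[1,[0.05,-0.115,0],-0.42],[1,[0.085,-0.135,0],-0.56],[1,[0.125,-0.145,0],-0.64]]'

```text
time: 30.25
tool_pos: [0.5346, -0.1518, 0.1893]
tool_rot: [0.706, -0.016, 0.707, 0.016]
contact_force: [-0.5, -0.4, -2.2]
gripper_width: 0.534
```

play_rows --motion '[[1,[0.04,0.01,0],0],[1,[0.08,0.03,0],0],[1,[0.11,0.055,0],0],[1,[0.122,0.07,0],0],[1,[0.122,0.076,0],0]]'

```text
time: 30.75
tool_pos: [0.6569, -0.0721, 0.189]
tool_rot: [0.706, -0.019, 0.708, 0.019]
contact_force: [-0.2, 0.5, -3.6]
gripper_width: 0.527
```

```bash
python3 tilt.py s32 140 340 240 480;  python3 - <<'E'
from h import *
w,x,y,z=state()['tool_rot'];print('yaw',np.degrees(np.arctan2(2*(y*z-w*x),2*(x*z+w*y))))
im,d=grab('top','t32.png');cv2.imwrite('pics/t32c.png',cv2.resize(im[150:330,220:440],None,fx=3,fy=3)[:,:,::-1])
E
```

```text
{'time': 30.75, 'joint_pos': [-0.222, 0.1645, 1.5637, 0.0003, 1.4154, -0.2762], 'tool_pos': [0.6569, -0.0721, 0.189], 'tool_rot': [0.7062, -0.0189, 0.7075, 0.0194], 'contact_force': [-0.1872, 0.4689, -3.6101], 'ft_torque': [-0.0239, 0.0673, -0.0323], 'gripper_width': 0.527}
0.02 352 [ 0.6556 -0.0807  0.02  ] [ 0.614  -0.1229] [ 0.6984 -0.0299]
0.04 371 [ 0.6507 -0.0833  0.0402] [ 0.6139 -0.1226] [ 0.6985 -0.0122]
0.06 383 [ 0.6543 -0.0902  0.0578] [ 0.613 -0.122] [ 0.7073 -0.0139]
0.08 66 [ 0.6472 -0.0627  0.0822] [ 0.6323 -0.096 ] [ 0.6815 -0.0139]
0.1 154 [ 0.6511 -0.0788  0.1   ] [ 0.632  -0.0986] [ 0.6815 -0.0138]
0.12 142 [ 0.6527 -0.0795  0.1201] [ 0.6326 -0.0982] [ 0.6815 -0.0136]
0.14 157 [ 0.6524 -0.0777  0.1402] [ 0.6329 -0.0988] [ 0.6822 -0.0132]
0.16 145 [ 0.6525 -0.0817  0.1601] [ 0.6324 -0.0976] [ 0.6821 -0.013 ]
0.18 135 [ 0.6522 -0.0843  0.1788] [ 0.6329 -0.0971] [ 0.6822 -0.0142]
yaw 3.0942539307821826
```

View pics/s32c.png

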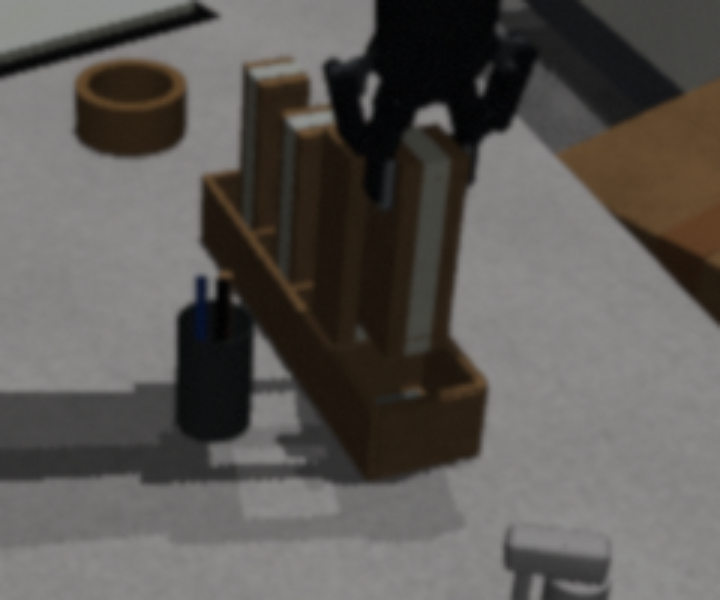

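View pics/t32c.png

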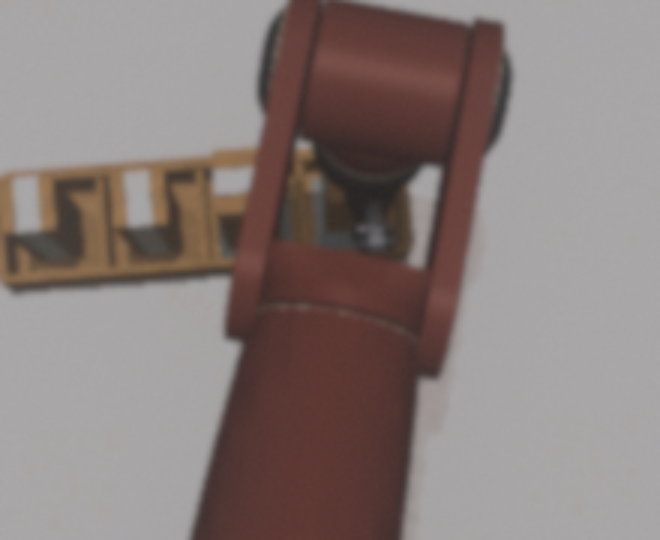

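play_rows --motion '[[1,[0.001,0,-0.015],0],[1,[0.001,0,-0.035],0],[1,[0.001,0,-0.052],0],[1,[0.001,0,-0.062],0],[1,[0.001,0,-0.066],0]]'

```text
time: 31.35
tool_pos: [0.6559, -0.0741, 0.1218]
tool_rot: [0.706, -0.018, 0.708, 0.018]
contact_force: [-0.2, 0.1, -3.4]
gripper_width: 0.533
```

```bash
python3 tilt.py s33 140 340 240 480
```

```text
{'time': 31.35, 'joint_pos': [-0.2251, 0.2212, 1.6156, -0.0001, 1.3083, -0.2764], 'tool_pos': [0.6559, -0.0741, 0.1218], 'tool_rot': [0.7057, -0.0178, 0.7081, 0.0184], 'contact_force': [-0.2187, 0.1393, -3.4012], 'ft_torque': [0.0126, 0.0368, -0.0004], 'gripper_width': 0.5331}
0.02 252 [ 0.6449 -0.1032  0.02  ] [ 0.6143 -0.1231] [ 0.6999 -0.0334]
0.04 307 [ 0.6476 -0.0985  0.0403] [ 0.614  -0.1227] [ 0.6999 -0.015 ]
0.06 508 [ 0.6543 -0.0925  0.0584] [ 0.6137 -0.1221] [ 0.7084 -0.0155]
0.08 163 [ 0.6496 -0.086   0.08  ] [ 0.6311 -0.0991] [ 0.6811 -0.0157]
0.1 159 [ 0.6501 -0.0872  0.1003] [ 0.6315 -0.1001] [ 0.681  -0.0156]
0.12 37 [ 0.6506 -0.0902  0.1157] [ 0.6323 -0.0999] [ 0.6786 -0.0166]
```

View pics/s33c.png

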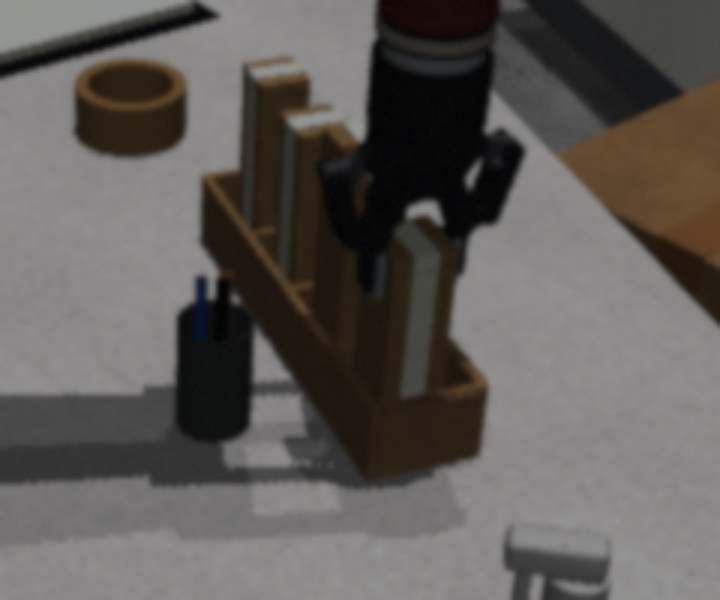

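play_rows --motion '[[1,[0.001,0.002,-0.003],0],[1,[0.001,0.002,-0.006],0],[1,[0.001,0.002,-0.007],0]]'

```text
time: 31.7
tool_pos: [0.6588, -0.0718, 0.1177]
tool_rot: [0.707, -0.019, 0.707, 0.018]
contact_force: [0.3, 0.2, -3.3]
gripper_width: 0.535
```

play_rows --motion '[[1,[0,0,-0.001],0],[1,[0,0,-0.002],0]]'

```text
time: 31.9
tool_pos: [0.6586, -0.0719, 0.1156]
tool_rot: [0.707, -0.018, 0.707, 0.018]
contact_force: [-0.4, 0.6, -2.7]
gripper_width: 0.531
```

play_rows --motion '[[1,[0,0,-0.001],0],[1,[0,0,-0.002],0]]'

```text
time: 32.1
tool_pos: [0.6584, -0.0719, 0.1134]
tool_rot: [0.707, -0.018, 0.707, 0.018]
contact_force: [-2.5, -0.2, 7.8]
gripper_width: 0.533
```

play_rows --motion '[[1,[0,0,-0.001],0],[1,[0,0,-0.001],0]]'

```text
time: 32.3
tool_pos: [0.6585, -0.0719, 0.1134]
tool_rot: [0.707, -0.018, 0.707, 0.018]
contact_force: [-2.4, -0.4, 3.7]
gripper_width: 0.532
```

Contact with the pad; release gently and retreat.

play_rows --motion '[[-0.07,[0,0,0.001],0],[-0.08,[0,0,0.001],0],[-0.15,[0,0,0.001],0],[-1,[0,0,0.001],0],[-1,[0,0,0.001],0]]'

```text
time: 32.8
tool_pos: [0.6586, -0.0719, 0.1135]
tool_rot: [0.707, -0.018, 0.707, 0.018]
contact_force: [-0.0, 0.2, 1.4]
gripper_width: 0.89
```

play_rows --motion '[[-1,[0,0,0.0],0],[-1,[0,0,0.02],0],[-1,[0,0,0.06],0],[-1,[0,0,0.1],0],[-1,[0,0,0.14],0]]'

```text
time: 33.3
tool_pos: [0.6582, -0.0718, 0.2546]
tool_rot: [0.707, -0.018, 0.707, 0.018]
contact_force: [1.1, -0.1, -0.1]
gripper_width: 0.996
```

play_rows --motion '[[-1,[-0.03,-0.02,0.02],0],[-1,[-0.07,-0.05,0.02],0],[-1,[-0.11,-0.08,0.02],0],[-1,[-0.14,-0.11,0.02],0],[-1,[-0.17,-0.14,0.02],0]]'

```text
time: 33.8
tool_pos: [0.487, -0.2127, 0.2736]
tool_rot: [0.707, -0.019, 0.707, 0.018]
contact_force: [0.7, -0.1, 0.2]
gripper_width: 0.997
```

play_rows --motion '[[-1,[-0.02,-0.04,0.0],0],[-1,[-0.04,-0.07,0.0],0],[-1,[-0.04,-0.07,0.0],0]]'

```text
time: 34.1
tool_pos: [0.4464, -0.2848, 0.2735]
tool_rot: [0.707, -0.017, 0.707, 0.016]
contact_force: [0.1, 0.0, -0.2]
gripper_width: 1.004
```

```bash
python3 - <<'E'
from h import *
show()
im,d=grab('side','s40.png');cv2.imwrite('pics/s40c.png',cv2.resize(im[140:340,240:480],None,fx=3,fy=3)[:,:,::-1])
P=pts('side',d)
im,d=grab('top','t40.png');cv2.imwrite('pics/t40c.png',cv2.resize(im[150:360,200:460],None,fx=3,fy=2.8)[:,:,::-1])
Q=pts('top',d)
m=(Q[...,2]>.1)&(Q[...,0]>.58)&(Q[...,0]<.74)&(abs(Q[...,1]-.05)<.2)&(d>0)
n,l,st,c=cv2.connectedComponentsWithStats(m.astype(np.uint8))
for i in range(1,n):
    if st[i,4]>40:
        p=Q[l==i];t=p[:,2]>np.percentile(p[:,2],90)-.01
        print(st[i,4],np.round(np.percentile(p[:,2],90),4),cv2.minAreaRect(p[t][:,:2].astype(np.float32)))
for t in ['pen_pot','spray','tape','stored1']: print(t,[np.round(r['at'],3) for r in nets.landmark_of('top',t)][:2])
E
```

```text
{'time': 34.1, 'joint_pos': [-0.7079, -0.1997, 1.7823, -0.0012, 1.5583, -0.7544], 'tool_pos': [0.4464, -0.2848, 0.2735], 'tool_rot': [0.7068, -0.017, 0.707, 0.016], 'contact_force': [0.0591, 0.0009, -0.1751], 'ft_torque': [0.0247, -0.0523, -0.0333], 'gripper_width': 1.0041}
598 0.194 ((0.6529887914657593, 0.008331403136253357), (0.046679720282554626, 0.04643417149782181), 3.1936163902282715)
512 0.1545 ((0.6560367345809937, -0.07093580067157745), (0.04639573395252228, 0.04671676456928253), 3.050421714782715)
442 0.1669 ((0.6465850472450256, 0.087275430560112), (0.04123648256063461, 0.0397149994969368), 3.9352524280548096)
477 0.1668 ((0.6451321840286255, 0.16839157044887543), (0.04169636219739914, 0.040975503623485565), 2.8441851139068604)
pen_pot [array([ 0.543, -0.026,  0.003])]
spray [array([ 0.604, -0.403, -0.001])]
tape [array([ 0.593,  0.4  , -0.002]), array([ 0.54 , -0.025,  0.004])]
stored1 [array([0.646, 0.094, 0.087]), array([0.648, 0.165, 0.085])]
```

View pics/s40c.png

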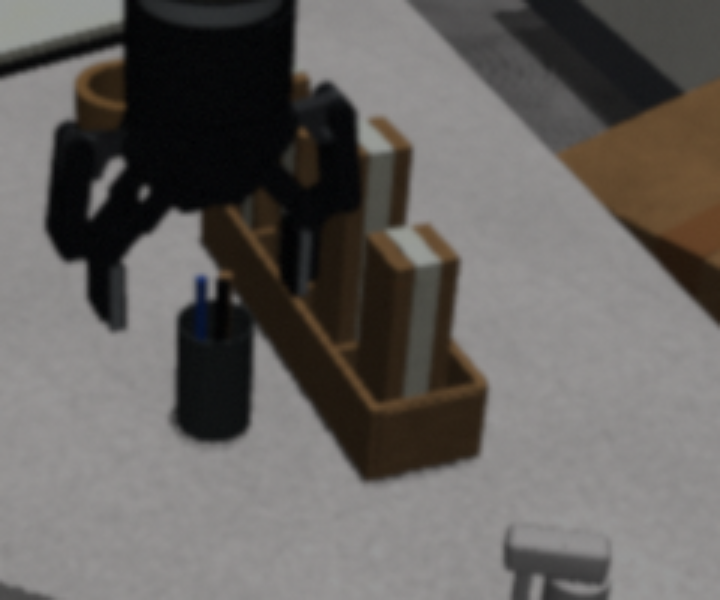

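View pics/t40c.png

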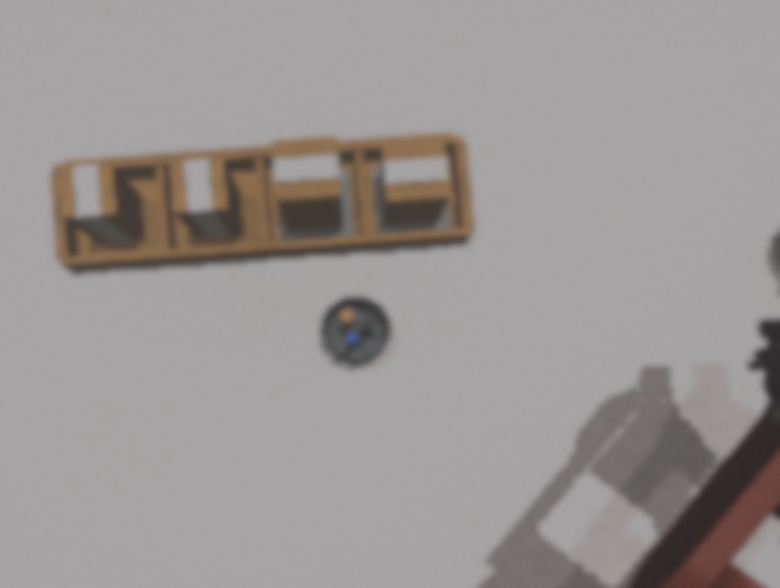

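```bash
python3 -c "
from h import *
print(workorder.job_done())"
```

```text
the job is handed in; nothing more can be done
None
```

Both boxes are standing upright with their heavy ends down, one in each of the two empty cells, and the job is handed in after about 34 s. I did the long box first.

- **Long box:** Lifted by its middle, it gave a wrist torque of about 0.22 N m, so its heavy end was the one toward +x/−y. I put it back on the bench and let go. I then gripped it near the light end and loosened the grip slightly so it turned heavy end down against the bench. I lowered it into the inner cell until I felt contact, then released it.
- **Short box:** Lifted by its middle, it gave about −0.09 N m, so its heavy end was the one nearer the robot. The second grip near its light end confirmed this, at −0.25 N m. I stood it up the same way, let it stand on the bench, gripped it again centrally and lowered it into the outer cell.
- **Slip:** While I was turning the short box, I loosened the grip too far once. The light end slid about 25 mm back down to the bench, and I picked it up again.

**Last checks:**
- **Position:** The top camera puts the box tops at 194 and 154.5 mm (193 and 153 mm expected), with their centres within about 3 mm of the cell centres and their sides lined up with the carton.
- **Other things:** The stored boxes, pen pot, spray bottle and tape are where they were, to within measurement error.
- **Gripper:** It is open and clear of everything.

No final check failed. The side and top cameras differed by a few millimetres, and the cells have about 14 mm to spare on each side.

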